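Reset the proof tester between two ceramic bars

ROBOT

A 6-joint arm with a two-finger parallel gripper is mounted at the origin on the work surface. World frame = base frame: x ahead of the robot, y to its left, z up, the work surface at z = 0. Lengths are in m, angles in rad, forces in N, time in s.
With the tool pointing down it reaches from about 0.375 to 0.9 m from the base axis. Payload 3.1 kg.
Tool frame: the origin (TCP) lies at the centre of the arm's flange, where the gripper is bolted on; the fingertips stand tip_reach ahead of it and the grasp point (between the pads) lies 164 mm ahead of it (tip_reach is the distance from the TCP to the fingertips, in m); z points along the fingers, y is the direction in which the jaws open and shut (so a half turn about z gives the same grasp; the last joint's range is limited). The gripper opens to 87 mm and grips with 3 to 60 N. Pads are 19 mm wide; open, the fingers measure 117 mm over their backs; the gripper's body (75 mm by 190 mm) begins 51 mm behind the grasp point.
Start: joints at [-1.486, 0.527, 1.433, -0, 1.181, -0.178], TCP at [0.163, -0.603, 0.405] pointing down, gripper open.
Joint ranges: [-3.08, 3.08], [-0.75, 2.2], [0.22, 2.44], [-1.43, 4.57], [0, 2.65], [-2.85, 2.85]. Speed limits (rad/s): [2.79, 2.79, 3.14, 3.14, 3.14, 3.14].

INTERFACE

Orientations are given as a unit quaternion [x, y, z, w].
In Python, from rig import get_obs, camera, hand_in, tip_reach gives the robot as it stands. The module is installed in compiled form; this text tells all that it offers.
- The arm moves only by the tool servo_tool, never from a script. Its argument "steps" is one flat list of numbers, 5 for each row, row after row: the finger opening in m, from 0 to 0.087, then the shift along the tool's x, y, z in m, then the turn about the tool's z in rad. A call has 1 to 12 rows; each row is the pose to reach, as a shift and turn from the pose commanded when the call began, along the tool's axes at that moment; what a row does not reach only later rows make up. A row lasts 1/8 s, in which the tool goes at most 62.5 mm and 10.7 degrees, less where a joint would pass 70% of its speed; a pose out of reach is approached as far as the arm can. A call with a gripper value outside its range is refused whole. The fingers move at their own pace and stop on an object; "force" is the grip in N (left out, the last holds). Time passes only in rows, so rows that repeat a pose let the fingers close. It gives the time, the measured TCP pose, the force and the opening at its end, in the units of the state.
- get_obs(): the state, without advancing time (a new reading comes with each control period).
- camera(name): name is "side" or "top"; returns a dict with "pixels" (400x640x3 uint8, blue, green, red), "vertical_fov" (degrees; the focal length in pixels is half the picture's height over the tangent of half this angle, whatever the lens; pixels are square), "cx", "cy" (the principal point, pixels), "D" ([k1, k2, p1, p2, k3] as OpenCV has them; the pictures are not rectified), "T" (4x4, takes a point from camera to world coordinates). Camera axes: x right, y up, looking along -z (the intrinsics and any distortion apply to the point x, -y, -z); pixel columns grow to the right and rows downward; lengths in m; the calibration is good to about 2 mm. A picture is of the moment at which its call begins. There is no depth.
- hand_in(): hands the job in, once; it reports no verdict.
The state is a dict: "time": time; "q": joint angles; "joint_velocities": joint speeds; "joint_torque": joint torques, N m; "position": TCP position; "tool_rot": TCP orientation; "ft_force": force on the tool from outside, world axes, zero at the start; "moment": the same for the moment, N m; "grip_width": finger opening in m.
Only numpy, scipy, OpenCV 4.12 (cv2) and the standard library are available. Lean on these libraries where they do the work, as an engineer would, in place of code of your own. Each camera call takes 0.05 s, during which the arm holds its last target.

TASK

Get the tester ready for its next bar: first take the tested terracotta bar off the tester and lay it as the second course on the pallet, lengthwise and bridging the joint of the two bars there by half a length each side, then turn the peak-pointer knob anticlockwise all the way back to its zero stop. After that lay the blue bar squarely and centrally across the tester's two support ribs, and last push the red-balled lever fully over, away from the robot, to arm it. Set the bars down without letting them fall, and do not shift the lower bars or any of the other things on the bench.

Things in the scene. Friction and masses are not known exactly. Their poses are not given: they have to be found in the camera images.
- tester: fixed white proof-load tester. Origin: at table height; +x away from the robot (yaw within 10 degrees), z up. Deck, top 20 mm above the table: x -90 to 150, y -190 to 190 mm. Housing 95 mm high at x 100 to 150 mm. All at its x = 0: bar seat y = -115 mm; knob axis y = 35 mm on a grey console (110 x 110 mm, top 60 mm above the table); lever y = 145 mm.
- bar_seat (a point): midway between the tester's two steel support ribs, level with their tops, 50 mm above the table: where the middle of a bar's underside belongs. Ribs 12 mm thick, 60 mm long (tester's x), 30 mm high, centred 40 mm either side in the tester's y: a bar lies across them along the tester's y, free space under its middle. Axes as the tester's.
- peak (a joint): angle of the peak pointer and its knob, rad: 0 at the hard zero stop (brass pin on the dial), growing clockwise seen from above, so anticlockwise brings it back. Starts 0.9 to 2.6 from zero. Stays where it is left (friction about 0.04 N m).
- peak_grip (a point): on the knob's vertical axis at the height to grip, 90 mm above the table. The knob is a black bar 44 mm long, 14 mm thick, its top 10 mm above this point; its round foot, 44 mm across, has its top 22 mm below it. x axis along the bar to the red pointer's tip, turning with the knob; z up. At zero it points 135 degrees anticlockwise from the tester's +x.
- arming (a joint): angle of the arming lever, rad: about 0 leaning towards the robot (disarmed), 1.0 at its far stop, leaning away (armed). It pivots about the tester's y axis, moves with about 1 N at the tip and stays where it is left.
- arming_tip (a point): centre of the lever's red ball (26 mm across) at the end of a 10 mm steel rod. It is 80 mm from the pivot, which is 42 mm above the table; from 0 to 1.0 rad the ball moves 77 mm along the tester's +x, at about 112 to 122 mm above the table.
- tested_bar: terracotta test bar that starts on the tester's ribs: 120 mm long (its x), 40 mm wide (its y), 20 mm thick, about 0.18 kg. Origin: centre of its underside.
- fresh_bar: blue glazed test bar, same size and weight, that starts lying on the rack. Origin: centre of its underside.
- pallet: fixed grey pallet board 270 mm (its x) by 90 mm (its y), 12 mm thick, with an 8 mm lip at each end. Origin: centre of its underside, on the table. The two lower bars lie on it end to end along its x.
- course_mid (a point): point on top of the first course, 32 mm above the table, at the middle of the pallet, over the joint between the two lower bars: where the middle of the tested bar's underside belongs. Axes parallel to the pallet's.
- lower_a: terracotta bar, same size, lying loose on the pallet (the half at its -x). Origin: centre of its underside.
- lower_b: terracotta bar, same size, lying loose on the pallet (the half at its +x). Origin: centre of its underside.
- rack: fixed aluminium rack plate 170 mm (its x) by 90 mm (its y), 8 mm thick, with two black rubber ribs 12 mm high, 90 mm apart; the fresh bar lies on the ribs along its x, its underside 20 mm above the table. Origin: centre of its underside.
- amber_bottle: bystander, to be left alone: small amber bottle, 44 mm across, 90 mm tall. Origin: underside
- dust_brush: bystander, to be left alone: brush with a wooden handle, 170 mm long, lying down. Origin: underside
- brass_weight: bystander, to be left alone: brass weight, 32 mm across, 38 mm tall, standing on the tester's rear housing. Origin: underside
- sample_jar: bystander, to be left alone: clear jar with a lid, 60 mm across, 70 mm tall. Origin: underside
- beaker: bystander, to be left alone: glass beaker, 70 mm across, 85 mm tall. Origin: underside
- caliper: bystander, to be left alone: steel caliper with a black readout, 200 mm long, lying flat. Origin: underside
Mind the look-alikes: they are no part of the job. Leave any pink or purple look-alike of the lower_a alone.

How it is judged:
By the outcome, as a careful person would: the job done as asked, in the order asked, and still so for the second after the job is handed in, with the robot touching nothing.
It also fails if it takes over 72 s, if anything falls off the work surface, if the arm or the gripper's body presses on something with over 40 N, if the wrist force passes 120 N, or if a joint passes its speed limit or range.

## Working session

There is one attempt and no reset: what is moved stays moved. The work goes in short steps, Python scripts to look and compute and a tool call to move; the robot and the scene stay as the last step left them, time stands still between calls to the robot, and variables do not carry over. Pictures are saved under pics/ and viewed, and the job is handed in when it is done.

Besides the shell and the picture viewer there is one more tool, called in YAML: its name, and indented under it one key for each argument. servo_tool: Moves the arm, as the interface text tells. Its arguments: {"type":"object","properties":{"steps":{"type":"array"},"force":{"type":"number"}},"required":["steps"]}

```bash
mkdir -p pics; cat > h.py <<'E'
import numpy as np, cv2, pickle, os
def cap(tag):
    from rig import camera
    for n in ("top","side"):
        c=camera(n); c["pixels"]=np.array(c["pixels"]); pickle.dump(c,open(f"{tag}_{n}.pkl","wb")); cv2.imwrite(f"pics/{tag}_{n}.png",c["pixels"])
def load(tag,n): return pickle.load(open(f"{tag}_{n}.pkl","rb"))
def K(c):
    f=c["pixels"].shape[0]/2/np.tan(np.radians(c["vertical_fov"])/2)
    return np.array([[f,0,c["cx"]],[0,f,c["cy"]],[0,0,1.]])
def ray(c,uv):
    uv=np.array(uv,float).reshape(-1,1,2)
    p=cv2.undistortPoints(uv,K(c),np.array(c["D"],float)).reshape(-1,2)
    d=np.c_[p[:,0],-p[:,1],-np.ones(len(p))]
    T=np.array(c["T"]); return T[:3,3],d@T[:3,:3].T
def onz(c,uv,z):
    o,d=ray(c,uv); s=(z-o[2])/d[:,2]; return o+s[:,None]*d
def proj(c,P):
    T=np.array(c["T"]); p=(np.array(P,float).reshape(-1,3)-T[:3,3])@T[:3,:3]
    p=p*[1,-1,-1]
    return cv2.projectPoints(p.reshape(-1,1,3),np.zeros(3),np.zeros(3),K(c),np.array(c["D"],float))[0].reshape(-1,2)
def tri(c1,u1,c2,u2):
    o1,d1=ray(c1,u1);o2,d2=ray(c2,u2);d1=d1[0]/np.linalg.norm(d1[0]);d2=d2[0]/np.linalg.norm(d2[0])
    A=np.c_[d1,-d2];s=np.linalg.lstsq(A,o2-o1,rcond=None)[0]
    a=o1+s[0]*d1;b=o2+s[1]*d2;return (a+b)/2,np.linalg.norm(a-b)
def crop(c,x0,y0,x1,y1,k,fn): cv2.imwrite("pics/"+fn,cv2.resize(c["pixels"][y0:y1,x0:x1],None,fx=k,fy=k,interpolation=cv2.INTER_CUBIC))
E
python3 - <<'E'
from h import *
from rig import get_obs,tip_reach
try: print(tip_reach())
except Exception: print(tip_reach)
print(get_obs())
cap("a")
for n in ("top","side"):
    c=load("a",n); print(n,c["vertical_fov"],c["cx"],c["cy"],c["D"],np.round(c["T"],3).tolist())
E
```

```text
0.1822
{'time': 0.0, 'q': array([-1.48549963e+00,  5.28435260e-01,  1.43392411e+00, -1.30386780e-06,
        1.18140728e+00, -1.78493500e-01]), 'joint_velocities': array([ 0.00131052,  0.00161819,  0.00053145, -0.00016962, -0.00231914,
       -0.00095962]), 'joint_torque': array([ 6.58626486e-04, -4.40039062e+01, -1.76591384e+01,  6.33283379e-02,
        5.81624871e-02, -1.61938547e-04]), 'position': array([ 0.16296469, -0.60300948,  0.40378327]), 'tool_rot': array([ 9.91313826e-01,  1.31513185e-01,  5.00317484e-05, -1.08584433e-03]), 'ft_force': array([ 0.53832736,  0.4745908 , -0.61839727]), 'moment': array([ 0.00226435, -0.05643204,  0.00994031]), 'grip_width': 0.0866677795429599}
top 48.89394997231229 317.13814155977246 190.75534645474286 [-0.01429137  0.          0.          0.          0.        ] [[0.015, 0.989, -0.148, 0.264], [-1.0, 0.018, 0.021, -0.042], [0.023, 0.147, 0.989, 1.66], [0.0, 0.0, 0.0, 1.0]]
side 56.893515256329366 320.27463549594677 190.4420865573389 [0.0039908 0.        0.        0.        0.       ] [[0.931, 0.254, -0.262, 0.146], [-0.365, 0.662, -0.655, -0.968], [0.007, 0.705, 0.709, 1.083], [0.0, 0.0, 0.0, 1.0]]
```

View pics/a_top.png

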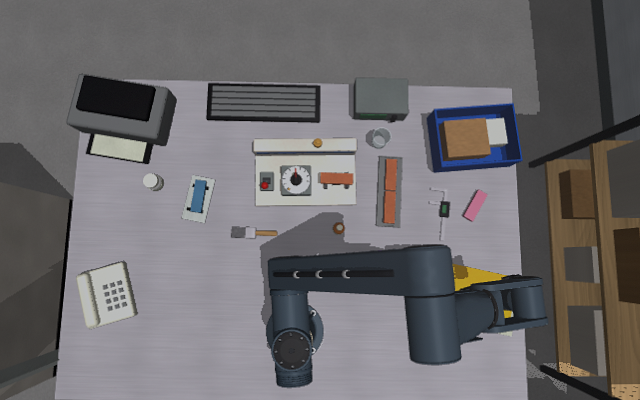

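View pics/a_side.png

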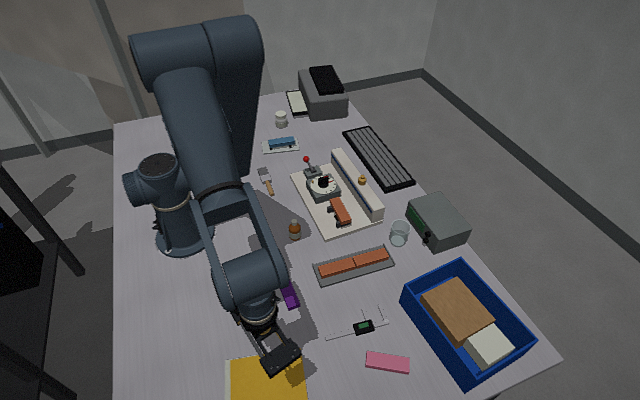

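The top view shows the tester deck (255–355, 138–206) with the terracotta bar at (336,179), the knob at (295,179) and the red ball at (264,185). The pallet with its two lower bars is at (389,190) and the blue bar on the rack is at (198,196). The look-alikes are a pink bar at top (475,205) and a purple one at side (290,297). The bar on the ribs is the tested bar and the two on the grey board are the lower bars, so I'll leave the pink and purple ones alone. Next I'll enlarge these areas.

```bash
python3 - <<'E'
from h import *
t=load("a","top"); s=load("a","side")
crop(t,245,125,415,240,4.6,"a_topc.png"); crop(t,175,165,225,230,8,"a_rackc.png"); crop(s,250,130,400,290,3.7,"a_sidec.png")
E
```

```text
(no output)
```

View pics/a_topc.png

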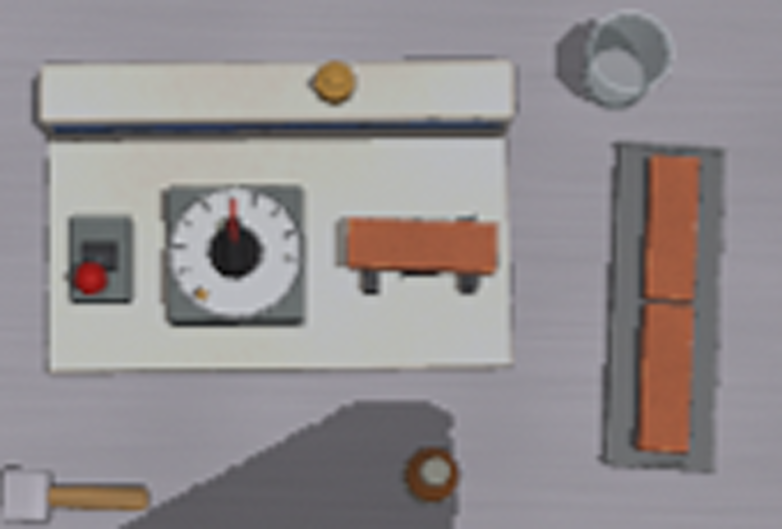

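View pics/a_sidec.png

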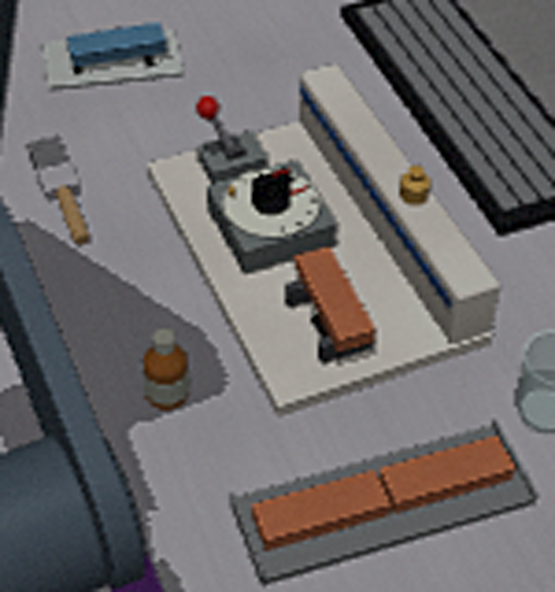

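View pics/a_rackc.png

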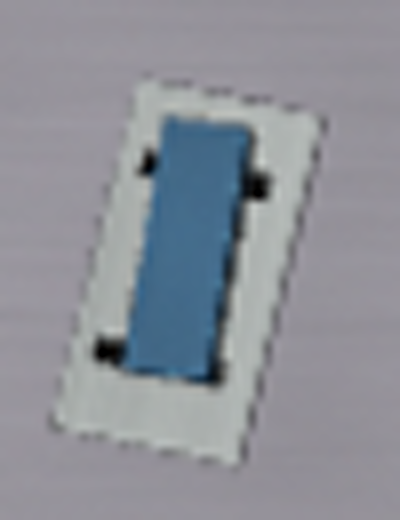

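```bash
cat >> h.py <<'E'
def segs(c,lo,hi,box,z,amin=30,erode=0):
    x0,y0,x1,y1=box
    hsv=cv2.cvtColor(c["pixels"],cv2.COLOR_BGR2HSV)[y0:y1,x0:x1]
    k=8
    big=cv2.cvtColor(cv2.resize(c["pixels"][y0:y1,x0:x1],None,fx=k,fy=k,interpolation=cv2.INTER_LINEAR),cv2.COLOR_BGR2HSV)
    m=cv2.inRange(big,np.array(lo),np.array(hi))
    out=[]
    for ct in cv2.findContours(m,cv2.RETR_EXTERNAL,cv2.CHAIN_APPROX_NONE)[0]:
        if cv2.contourArea(ct)<amin*k*k: continue
        uv=(ct.reshape(-1,2)+0.5)/k-0.5+[x0,y0]
        P=onz(c,uv,z)[:,:2]
        r=cv2.minAreaRect((P*1000).astype(np.float32))
        b=cv2.boxPoints(r); e1=b[1]-b[0];e2=b[2]-b[1]
        e=e1 if np.linalg.norm(e1)>np.linalg.norm(e2) else e2
        M=cv2.moments((P*1e4).astype(np.float32).reshape(-1,1,2))
        ang=np.degrees(np.arctan2(e[1],e[0]))
        mu=0.5*np.degrees(np.arctan2(2*M["mu11"],M["mu20"]-M["mu02"]))
        out.append(dict(area=round(cv2.contourArea(ct)/k/k,1),uv=uv.mean(0).round(1),rc=np.round(r[0],1),size=np.round(sorted(r[1]),1),ang=round((ang+90)%180-90,1),cen=np.round([M["m10"]/M["m00"]/10,M["m01"]/M["m00"]/10],1),mang=round(mu,1)))
    return out
E
python3 - <<'E'
from h import *
t=load("a","top"); s=load("a","side")
H=lambda c,u,v: cv2.cvtColor(c["pixels"],cv2.COLOR_BGR2HSV)[v,u]
print(H(t,336,179),H(t,391,175),H(t,198,196),H(t,321,180),H(s,340,210),H(s,345,264),H(s,281,141))
hs=cv2.cvtColor(t["pixels"],cv2.COLOR_BGR2HSV)
print(hs[170:190,336].tolist()); print(hs[179,314:360].tolist())
for nm,c,box,z in [("tested",t,(310,165,362,195),.07),("lower",t,(375,150,410,230),.032),("tested s",s,(320,190,360,235),.07),("lower s",s,(310,235,400,290),.032)]:
    for v in (60,100,140): print(nm,v,*segs(c,(0,90,v),(20,255,255),box,z),sep="\n ")
for nm,c,box in [("blue",t,(180,165,220,225)),("blue s",s,(255,130,305,155))]:
    for v in (60,110): print(nm,v,*segs(c,(90,80,v),(125,255,255),box,.04),sep="\n ")
E
```

```text
[  8 150 156] [  9 153 157] [103 130 139] [  9 159 167] [ 10 153 140] [ 10 154 139] [101 118 125]
[[50, 4, 187], [70, 4, 190], [23, 7, 145], [8, 122, 150], [8, 157, 158], [9, 153, 157], [8, 152, 156], [9, 152, 153], [8, 151, 155], [8, 150, 156], [8, 150, 156], [8, 150, 156], [8, 152, 166], [8, 145, 109], [3, 70, 40], [48, 7, 173], [38, 5, 190], [50, 4, 187], [60, 1, 186], [45, 3, 186]]
[[110, 4, 189], [105, 5, 189], [105, 5, 191], [105, 3, 171], [15, 20, 126], [25, 13, 117], [8, 87, 126], [9, 158, 166], [8, 154, 159], [9, 153, 158], [9, 152, 159], [8, 153, 160], [9, 153, 158], [9, 152, 156], [9, 151, 157], [9, 153, 157], [8, 153, 153], [8, 151, 155], [8, 149, 157], [9, 153, 155], [9, 152, 156], [8, 152, 156], [8, 150, 156], [9, 152, 159], [9, 151, 160], [8, 152, 158], [9, 153, 157], [9, 152, 158], [8, 152, 159], [9, 151, 160], [9, 150, 160], [9, 151, 160], [8, 151, 160], [8, 152, 161], [9, 152, 161], [9, 151, 160], [8, 151, 159], [8, 158, 160], [8, 120, 159], [11, 32, 169], [38, 5, 189], [13, 10, 174], [135, 14, 150], [139, 14, 151], [133, 12, 151], [133, 12, 152]]
tested
 60
 {'area
[... 3078 characters left out ...]
': array([ 45. , 119.5]), 'ang': np.float32(-6.2), 'cen': array([479.5, 365.1]), 'mang': np.float64(-6.4)}
blue
 110
 {'area': 316.0, 'uv': array([197.6, 195.9]), 'rc': array([479.8, 366.2]), 'size': array([ 40.7, 118.8]), 'ang': np.float32(-6.3), 'cen': array([480.2, 366. ]), 'mang': np.float64(-6.4)}
blue s
 60
 {'area': 196.8, 'uv': array([280.9, 141.6]), 'rc': array([480.1, 353.9]), 'size': array([ 62.5, 118.7]), 'ang': np.float32(-5.9), 'cen': array([479.8, 354.7]), 'mang': np.float64(-5.2)}
blue s
 110
 {'area': 117.5, 'uv': array([280.7, 140. ]), 'rc': array([481.3, 365. ]), 'size': array([ 40.2, 118.5]), 'ang': np.float32(-5.9), 'cen': array([481.8, 365.9]), 'mang': np.float64(-5.8)}
```

```bash
python3 - <<'E'
from h import *
t=load("a","top"); s=load("a","side")
# deck edges in top view: front edge row and left edge col, right edge: subpixel gradient samples
def edge(c,p0,p1,n=61):  # max gradient along segment of grayscale
    g=cv2.cvtColor(c["pixels"],cv2.COLOR_BGR2GRAY).astype(np.float32)
    q=np.linspace(p0,p1,n).astype(np.float32)
    v=cv2.remap(g,q[None,:,0].copy(),q[None,:,1].copy(),cv2.INTER_LINEAR)[0]
    d=np.abs(np.diff(cv2.GaussianBlur(v[None],(0,0),2)[0])); w=np.clip(d-d.max()*.5,0,None); i=(w*np.arange(n-1)).sum()/w.sum()+.5
    return q[0]+(q[-1]-q[0])*i/(n-1)
def fit(c,pts,z):
    P=onz(c,pts,z)[:,:2]*1000; m=P.mean(0); u,sv,vt=np.linalg.svd(P-m); 
    return m.round(1),round((np.degrees(np.arctan2(vt[0,1],vt[0,0]))+90)%180-90,2),round(sv[1]/np.sqrt(len(P)),2)
front=[edge(t,(x,201),(x,210)) for x in range(262,350,4)]
left=[edge(t,(250,y),(260,y)) for y in range(160,202,3)]
right=[edge(t,(350,y),(360,y)) for y in range(160,202,3)]
F=fit(t,front,.02);L=fit(t,left,.02);R=fit(t,right,.02);print("front",F,"left",L,"right",R)
# console (z=.06), dark grey vs white
bx=(276,160,318,202)
for z in [.06]:
  print("console",*segs(t,(0,0,70),(180,120,150),(278,164,316,202),z,amin=200),sep="\n ")
print("dial",*segs(t,(0,0,180),(180,60,255),(281,166,312,197),.06),sep="\n ")
print("red ptr/ball top",*segs(t,(0,120,60),(6,255,255),(255,160,320,200),.07,amin=2),*segs(t,(174,120,60),(180,255,255),(255,160,320,200),.07,amin=2),sep="\n ")
print("red side",*segs(s,(0,130,60),(6,255,255),(295,150,345,200),.07,amin=2),*segs(s,(174,120,60),(180,255,255),(295,150,345,200),.07,amin=2),sep="\n ")
print("knob black",*segs(t,(0,0,0),(180,255,60),(281,166,312,197),.09,amin=5),*segs(s,(0,0,0),(180,255,50),(310,165,345,195),.09,amin=5),sep="\n ")
print("pallet t",*segs(t,(0,0,60),(180,50,125),(370,155,412,235),.012),sep="\n ")
print(cv2.cvtColor(t["pixels"],cv2.COLOR_BGR2HSV)[190,372:412].tolist())
crop(t,275,160,320,205,13,"a_dial_t.png");crop(s,300,150,350,205,11,"a_dial_s.png")
E
```

```text
front (array([456.5, -27.7]), np.float64(-88.61), np.float64(0.58)) left (array([548.1, 152.5]), np.float64(3.07), np.float64(4.93)) right (array([ 555.1, -216.6]), np.float64(1.75), np.float64(3.23))
console
 {'area': 379.6, 'uv': array([295.4, 179.6]), 'rc': array([541.2,   6.1]), 'size': array([116.5, 117.1]), 'ang': np.float32(-88.4), 'cen': array([537.5,   8.2]), 'mang': np.float64(44.5)}
dial
 {'area': 313.7, 'uv': array([295.4, 178.4]), 'rc': array([544. ,   3.8]), 'size': array([97. , 98.3]), 'ang': np.float32(52.2), 'cen': array([540.1,   2.8]), 'mang': np.float64(42.7)}
red ptr/ball top
 {'area': 36.8, 'uv': array([264.1, 185. ]), 'rc': array([519.4, 118.9]), 'size': array([25.1, 25.4]), 'ang': np.float32(1.1), 'cen': array([519.3, 118.6]), 'mang': np.float64(55.6)}
 {'area': 5.7, 'uv': array([295.1, 173.3]), 'rc': array([566.7,   8.2]), 'size': array([ 7. , 28.7]), 'ang': np.float32(10.4), 'cen': array([562.7,   6.9]), 'mang': np.float64(6.7)}
red side
 {'area': 3.0, 'uv': array([325.5, 176.1]), 'rc': array([569.1,  35.9]), 'size': array([ 7.1, 17.7]), 'ang': np.float32(-0
[... 1645 characters left out ...]
96.6, 273.5]), 'ang': np.float32(-2.8), 'cen': array([ 515.1, -347.8]), 'mang': np.float64(-2.9)}
[[133, 11, 156], [135, 13, 156], [131, 13, 158], [129, 11, 160], [133, 13, 139], [135, 13, 78], [105, 6, 86], [113, 9, 112], [110, 7, 110], [110, 7, 110], [113, 9, 112], [114, 11, 111], [120, 8, 98], [3, 30, 86], [5, 60, 85], [6, 60, 85], [6, 68, 94], [6, 71, 94], [8, 88, 98], [8, 113, 104], [9, 114, 103], [7, 118, 102], [8, 111, 101], [5, 45, 102], [98, 9, 109], [102, 11, 111], [110, 7, 110], [120, 5, 109], [120, 7, 111], [130, 11, 135], [131, 13, 159], [133, 15, 157], [133, 15, 157], [133, 15, 157], [133, 15, 157], [135, 13, 157], [131, 13, 157], [133, 15, 156], [131, 13, 156], [133, 12, 155]]
```

View pics/a_dial_t.png

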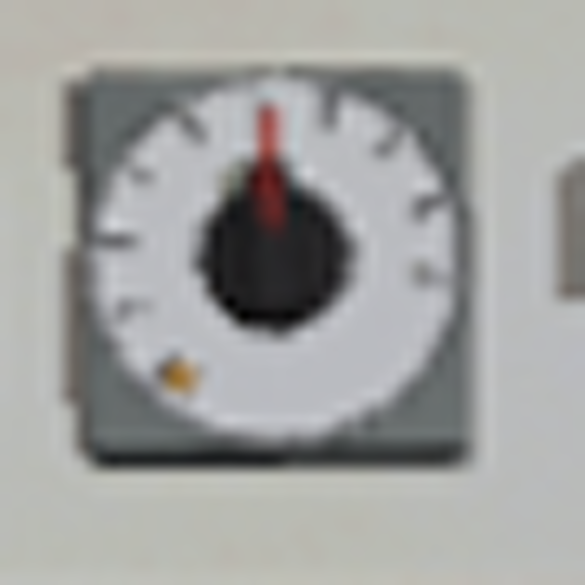

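View pics/a_dial_s.png

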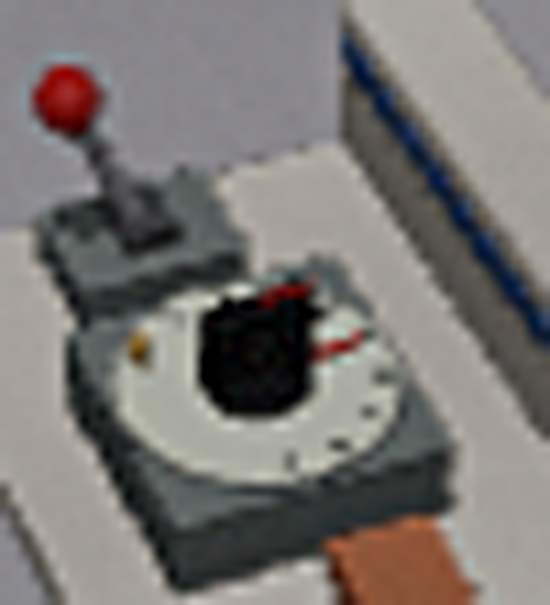

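```bash
cat >> h.py <<'E'
def edge(c,p0,p1,n=81):
    g=cv2.cvtColor(c["pixels"],cv2.COLOR_BGR2GRAY).astype(np.float32)
    q=np.linspace(p0,p1,n).astype(np.float32)
    v=cv2.remap(g,q[None,:,0].copy(),q[None,:,1].copy(),cv2.INTER_LINEAR)[0]
    d=np.abs(np.diff(v)); w=np.clip(d-d.max()*.5,0,None); i=(w*np.arange(n-1)).sum()/w.sum()+.5
    return q[0]+(q[-1]-q[0])*i/(n-1)
def line(c,a,b,half,z,n=25):
    a=np.array(a,float);b=np.array(b,float);d=(b-a)/np.linalg.norm(b-a);nn=np.array([-d[1],d[0]])
    pts=np.array([edge(c,a+(b-a)*k-nn*half,a+(b-a)*k+nn*half) for k in np.linspace(.08,.92,n)])
    P=(onz(c,pts,z)[:,:2]*1000).astype(np.float32)
    vx,vy,x,y=cv2.fitLine(P,cv2.DIST_HUBER,0.5,0.01,0.01).ravel()
    r=np.abs((P[:,0]-x)*vy-(P[:,1]-y)*vx)
    return np.array([x,y]).round(1),round((np.degrees(np.arctan2(vy,vx)))%180,2),round(float(np.median(r)),2)
E
python3 - <<'E'
from h import *
t=load("a","top"); s=load("a","side")
yaw=np.radians(1.4);R=np.array([[np.cos(yaw),-np.sin(yaw)],[np.sin(yaw),np.cos(yaw)]]);o=np.array([545.5,-31.5])
def W(x,y,z): p=R@[x,y]+o; return np.r_[p,z]/1000
for n,c in (("t",t),("s",s)):
  for nm,a,b,z in [("front",(-90,190),(-90,-190),20),("left",(-90,190),(90,190),20),("right",(-90,-190),(90,-190),20),("con front",(-55,90),(-55,-20),60),("con left",(-55,90),(55,90),60),("con right",(-55,-20),(55,-20),60),("con back",(55,-20),(55,90),60),
       ("hous l",(100,190),(150,190),95),("hous r",(100,-190),(150,-190),95),("hous back",(150,190),(150,-190),95)]:
    A,B=proj(c,[W(*a,z),W(*b,z)])
    r=line(c,A,B,3,z/1000)
    loc=R.T@(r[0]-o)
    print(n,nm,A.round(),B.round(),r,"local",loc.round(1),a)
E
```

```text
t front [255. 205.] [356. 204.] (array([456.4, -34.6], dtype=float32), np.float32(91.06), 0.09) local [-89.1  -0.9] (-90, 190)
t left [255. 205.] [255. 158.] (array([529.6, 156.5], dtype=float32), np.float32(2.03), 0.04) local [-11.3 188.3] (-90, 190)
t right [356. 204.] [355. 158.] (array([ 547., -219.], dtype=float32), np.float32(2.08), 0.75) local [  -3.1 -187.5] (-90, -190)
t con front [281. 194.] [311. 194.] (array([484.3,  -1.4], dtype=float32), np.float32(91.04), 0.07) local [-60.4  31.6] (-55, 90)
t con left [281. 194.] [281. 165.] (array([542.8,  61.9], dtype=float32), np.float32(3.44), 1.1) local [-0.4 93.4] (-55, 90)
t con right [311. 194.] [311. 165.] (array([536.3, -50.1], dtype=float32), np.float32(3.55), 0.99) local [ -9.7 -18.4] (-55, -20)
t con back [311. 165.] [281. 165.] (array([599.4,   2.8], dtype=float32), np.float32(91.85), 0.63) local [54.7 33. ] (55, -20)
t hous l [253. 151.] [253. 137.] (array([665. , 161.7], dtype=float32), np.float32(176.19), 0.61) local [124.2 190.2] (100, 190)
t hous r [357. 150.] [357. 137.] (array([ 673.6, -215.6], dtype=float32), np.f
[... 765 characters left out ...]
p.float32(172.56), 2.91) local [-1.5 86.2] (-55, 90)
s con right [315. 198.] [341. 190.] (array([550.1, -45.1], dtype=float32), np.float32(178.77), 3.67) local [  4.3 -13.7] (-55, -20)
s con back [341. 190.] [330. 173.] (array([597.3,  12.3], dtype=float32), np.float32(93.01), 2.16) local [52.9 42.5] (55, -20)
s hous l [330. 149.] [341. 146.] (array([669. , 158.3], dtype=float32), np.float32(0.78), 1.44) local [128.1 186.7] (100, 190)
s hous r [373. 211.] [385. 207.] (array([ 673.9, -218. ], dtype=float32), np.float32(2.4), 0.65) local [ 123.8 -189.6] (100, -190)
s hous back [341. 146.] [385. 207.] (array([693.4, -42.9], dtype=float32), np.float32(91.71), 0.62) local [147.6 -15. ] (150, 190)
```

```bash
cat >> h.py <<'E'
from scipy.spatial.transform import Rotation as Rn
def goal(x,y,z,yawdeg):
    from rig import get_obs
    o=get_obs(); R=Rn.from_quat(o["tool_rot"]).as_matrix(); yaw=np.arctan2(R[1,0],R[0,0])
    d=R.T@(np.array([x,y,z])-o["position"])
    print("t",round(o["time"],2),"pos",o["position"].round(4),"yaw",round(np.degrees(yaw),2),"tilt",np.round(R[:,2],4),"q",o["q"].round(2),"F",o["ft_force"].round(1),"w",round(o["grip_width"],4))
    tn=(yaw-np.radians(yawdeg)); tn=(tn+np.pi)%(2*np.pi)-np.pi
    print("shift",d.round(4),"turn",round(tn,4))
E
python3 - <<'E'
from h import *
t=load("a","top"); s=load("a","side")
print("ball",tri(t,(264.1,185),s,(305.6,158.6)))
# pointer: tips
for z in(.06,.065,.07):print(onz(t,[(275+267/13-.5,160+105/13-.5),(275+268/13-.5,160+160/13-.5)],z).round(4).tolist(), onz(s,[(300+368/11-.5,150+338/11-.5),(300+316/11-.5,150+353/11-.5)],z).round(4).tolist())
print("weight",onz(t,[(317.8,142.8)],.133),"bottle",onz(t,[(339,228)],.09))
goal(.553,-.145,.30,88.6)
E
```

```text
ball (array([0.51272749, 0.11404942, 0.11744177]), np.float64(0.0018619328894068962))
[[0.5885, 0.0079, 0.06], [0.5726, 0.0072, 0.06]] [[0.5929, 0.0128, 0.06], [0.5721, 0.0123, 0.06]]
[[0.5875, 0.0077, 0.065], [0.5716, 0.0071, 0.065]] [[0.5907, 0.008, 0.065], [0.57, 0.0075, 0.065]]
[[0.5865, 0.0076, 0.07], [0.5706, 0.0069, 0.07]] [[0.5885, 0.0032, 0.07], [0.568, 0.0027, 0.07]]
weight [[ 0.66539419 -0.0735349   0.133     ]] bottle [[ 0.36577054 -0.15467936  0.09      ]]
t 0.1 pos [ 0.1629 -0.6031  0.4039] yaw 15.11 tilt [-2.e-04  2.e-03 -1.e+00] q [-1.49  0.53  1.43 -0.    1.18 -0.18] F [-0.   0.3 -0.3] w 0.087
shift [ 0.4959 -0.3403  0.1047] turn -1.2826
```

servo_tool:
  steps: [0.086,0.0496,-0.034,0.0,-0.128,0.086,0.099,-0.068,0.0,-0.256,0.086,0.149,-0.102,0.0,-0.385,0.086,0.198,-0.136,0.0,-0.513,0.086,0.248,-0.17,0.02,-0.641,0.086,0.298,-0.204,0.04,-0.77,0.086,0.347,-0.238,0.06,-0.898,0.086,0.397,-0.272,0.08,-1.026,0.086,0.446,-0.306,0.1,-1.154,0.086,0.496,-0.34,0.105,-1.283,0.086,0.496,-0.34,0.105,-1.283,0.086,0.496,-0.34,0.105,-1.283]
  force: 25

```text
time: 1.6
position: [0.553, -0.1455, 0.2994]
tool_rot: [0.715, 0.699, -0.0, -0.0]
ft_force: [-0.6, -0.8, 0.9]
grip_width: 0.0859
```

```bash
python3 - <<'E'
from h import *
cap("b"); goal(.553,-.145,.2355,88.6)
t=load("b","top"); s=load("b","side")
crop(t,245,125,415,240,4.6,"b_topc.png"); crop(s,250,100,400,260,3.7,"b_sidec.png")
E
```

```text
t 1.7 pos [ 0.5525 -0.1468  0.2998] yaw 88.52 tilt [-6.e-04 -1.e-04 -1.e+00] q [-0.46  0.6   1.66 -0.    0.88 -0.43] F [ 0.7  0.2 -0.3] w 0.0859
shift [0.0018 0.0005 0.0643] turn -0.0014
```

View pics/b_sidec.png

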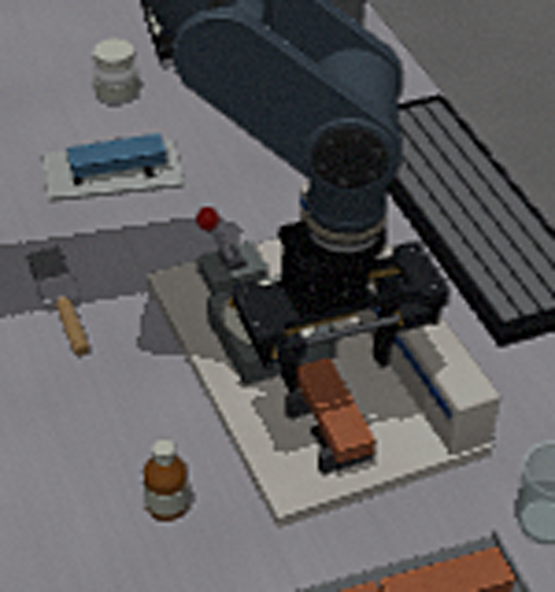

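The open fingers straddle the tested bar, with clearance to the console and housing. I'll descend and close.

servo_tool:
  steps: [0.086,0.001,0,0.03,0,0.086,0.001,0,0.055,0,0.086,0.001,0,0.064,0,0.086,0.001,0,0.064,0,0.03,0.001,0,0.064,0,0.03,0.001,0,0.064,0,0.03,0.001,0,0.064,0,0.03,0.001,0,0.064,0,0.03,0.001,0,0.064,0,0.03,0.001,0,0.064,0]
  force: 25

```text
time: 2.95
position: [0.5534, -0.1448, 0.2358]
tool_rot: [0.716, 0.699, 0.0, 0.0]
ft_force: [0.1, -0.1, -0.0]
grip_width: 0.04
```

```bash
python3 - <<'E'
from h import *
goal(.553,-.145,.34,88.6)
E
```

```text
t 2.95 pos [ 0.5534 -0.1448  0.2358] yaw 88.62 tilt [ 7.e-04 -2.e-04 -1.e+00] q [-0.45  0.7   1.69  0.    0.75 -0.43] F [ 0.1 -0.1 -0. ] w 0.04
shift [-0.0002 -0.0003 -0.1042] turn 0.0004
```

servo_tool:
  steps: [0.03,0,0,-0.02,0,0.03,0,0,-0.06,0]

```text
time: 3.2
position: [0.5523, -0.1444, 0.2942]
tool_rot: [0.716, 0.699, -0.001, -0.003]
ft_force: [0.8, -0.3, -1.4]
grip_width: 0.0395
```

```bash
python3 - <<'E'
from h import *
goal(.5155,-.3505,.275,-2.85)
E
```

```text
t 3.2 pos [ 0.5523 -0.1444  0.2942] yaw 88.62 tilt [-0.0057  0.0027 -1.    ] q [-0.45  0.61  1.67 -0.    0.88 -0.43] F [ 0.8 -0.3 -1.4] w 0.0395
shift [-0.207  -0.0317  0.0189] turn 1.5965
```

servo_tool:
  steps: [0.03,-0.02,-0.003,0,0.18,0.03,-0.043,-0.007,0,0.36,0.03,-0.066,-0.011,0,0.54,0.03,-0.09,-0.015,0,0.72,0.03,-0.113,-0.018,0,0.9,0.03,-0.137,-0.022,0,1.08,0.03,-0.16,-0.026,0,1.26,0.03,-0.184,-0.03,0.005,1.44,0.03,-0.2065,-0.0327,0.02,1.596,0.03,-0.2065,-0.0327,0.02,1.596,0.03,-0.2065,-0.0327,0.02,1.596]

```text
time: 4.58
position: [0.5153, -0.3497, 0.2753]
tool_rot: [1.0, -0.024, -0.001, -0.001]
ft_force: [-0.0, 0.5, -1.4]
grip_width: 0.0401
```

```bash
python3 - <<'E'
from h import *
goal(.5155,-.3505,.2185,-2.85)
cap("c")
t=load("c","top"); s=load("c","side")
crop(t,345,125,435,240,5,"c_topc.png"); crop(s,280,200,420,310,5,"c_sidec.png")
E
```

```text
t 4.58 pos [ 0.5153 -0.3497  0.2753] yaw -2.73 tilt [-0.0012  0.0017 -1.    ] q [-0.78  0.69  1.54  0.    0.91  0.84] F [-0.   0.5 -1.4] w 0.0401
shift [0.0003 0.0009 0.0568] turn 0.0021
```

View pics/c_topc.png

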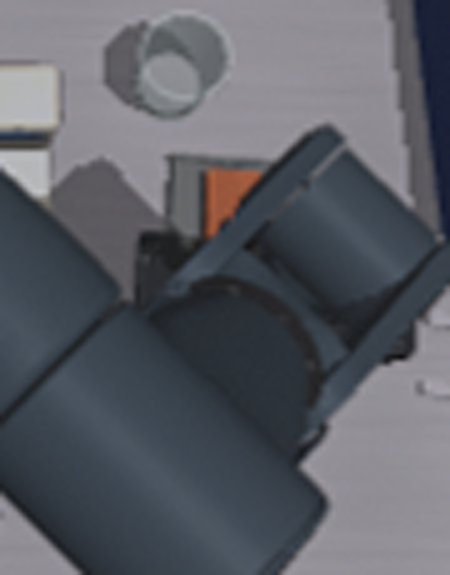

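View pics/c_sidec.png

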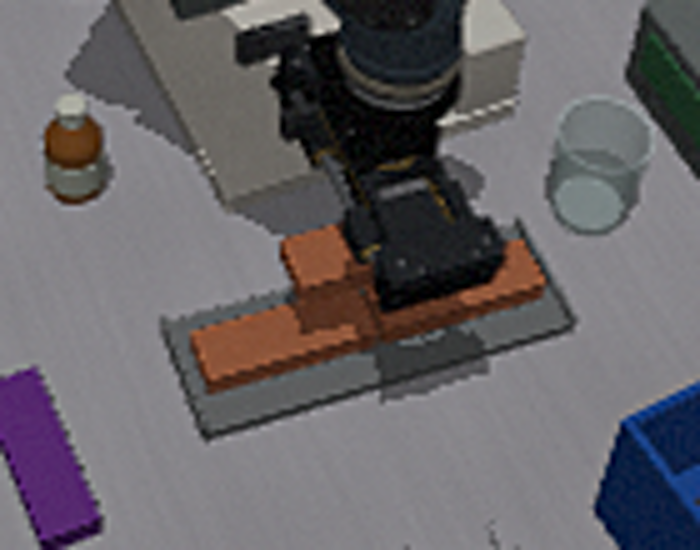

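The bar hangs over the joint, lined up with the lower bars, and side (350,265) shows no contact. I'll lower it.

servo_tool:
  steps: [0.03,0,0.0005,0.03,0,0.03,0,0.0005,0.045,0,0.03,0,0.0005,0.052,0,0.03,0,0.0005,0.055,0,0.03,0,0.0005,0.0565,0,0.03,0,0.0005,0.0565,0]

```text
time: 5.42
position: [0.5157, -0.3511, 0.2197]
tool_rot: [1.0, -0.025, 0.0, 0.0]
ft_force: [-0.1, 0.6, -2.5]
grip_width: 0.0399
```

servo_tool:
  steps: [0.03,0,0,0.0005,0,0.03,0,0,0.001,0]

```text
time: 5.68
position: [0.5156, -0.351, 0.2185]
tool_rot: [1.0, -0.025, 0.0, 0.0]
ft_force: [0.5, 0.8, -2.5]
grip_width: 0.0399
```

servo_tool:
  steps: [0.03,0,0,0.0005,0,0.03,0,0,0.0005,0]

```text
time: 5.92
position: [0.5156, -0.351, 0.2179]
tool_rot: [1.0, -0.025, 0.0, 0.0]
ft_force: [0.0, -0.6, -0.9]
grip_width: 0.0395
```

servo_tool:
  steps: [0.03,0,0,0.0005,0,0.03,0,0,0.0005,0]

```text
time: 6.18
position: [0.5155, -0.351, 0.2178]
tool_rot: [1.0, -0.025, 0.0, 0.0]
ft_force: [-0.2, 0.9, 3.4]
grip_width: 0.0396
```

Contact is felt (+3.4 N). I'll release and lift.

servo_tool:
  steps: [0.044,0,0,0,0,0.05,0,0,0,0,0.06,0,0,0,0,0.065,0,0,0,0,0.065,0,0,-0.02,0,0.065,0,0,-0.06,0,0.065,0,0,-0.11,0,0.065,0,0,-0.11,0]

```text
time: 7.18
position: [0.5168, -0.352, 0.3334]
tool_rot: [1.0, -0.025, 0.004, 0.004]
ft_force: [-0.4, -0.1, 1.0]
grip_width: 0.065
```

```bash
python3 - <<'E'
from h import *
goal(.5445,.004,.33,4.5)
cap("d")
s=load("d","side"); t=load("d","top")
crop(s,280,200,420,310,5,"d_sidec.png")
for v in (100,125,140): print(v,*segs(s,(0,90,v),(20,255,255),(310,225,400,290),.052),sep="\n ")
crop(t,275,160,320,205,13,"d_dial_t.png")
E
```

```text
t 7.17 pos [ 0.5168 -0.352   0.3334] yaw -2.81 tilt [ 0.0086 -0.0084 -0.9999] q [-0.78  0.61  1.5   0.    1.02  0.84] F [-0.4 -0.1  1. ] w 0.065
shift [ 0.0102 -0.357   0.0007] turn -0.1276
100
 {'area': 189.6, 'uv': array([328.2, 268.3]), 'rc': array([ 420.7, -357.8]), 'size': array([41. , 62.6]), 'ang': np.float32(-2.2), 'cen': array([ 420.5, -357.6]), 'mang': np.float64(-3.1)}
 {'area': 166.8, 'uv': array([345. , 260.6]), 'rc': array([ 484.9, -351.2]), 'size': array([41.8, 60.4]), 'ang': np.float32(-2.4), 'cen': array([ 483.9, -350.4]), 'mang': np.float64(3.5)}
 {'area': 41.7, 'uv': array([362. , 253.7]), 'rc': array([ 548.7, -345.2]), 'size': array([19.3, 38.9]), 'ang': np.float32(-5.0), 'cen': array([ 549.5, -345.2]), 'mang': np.float64(-5.0)}
 {'area': 146.7, 'uv': array([379.2, 253.6]), 'rc': array([ 601.5, -366.9]), 'size': array([40.7, 58.3]), 'ang': np.float32(-2.4), 'cen': array([ 603.3, -366.1]), 'mang': np.float64(-9.9)}
125
 {'area': 169.8, 'uv': array([328. , 268.2]), 'rc': array([ 420.5, -357.3]), 'size': array([39.5, 60.1]), 'ang': np.float32(-2.4), 'cen': array([ 42
[... 476 characters left out ...]
 602.3, -366.5]), 'size': array([39.1, 54.6]), 'ang': np.float32(-2.4), 'cen': array([ 603.9, -366. ]), 'mang': np.float64(-9.3)}
140
 {'area': 103.4, 'uv': array([328.3, 268. ]), 'rc': array([ 420.4, -357.4]), 'size': array([38. , 58.6]), 'ang': np.float32(-2.3), 'cen': array([ 413.3, -357.9]), 'mang': np.float64(-13.2)}
 {'area': 71.8, 'uv': array([343.6, 261.8]), 'rc': array([ 481.8, -350.4]), 'size': array([39.2, 50.2]), 'ang': np.float32(-3.1), 'cen': array([ 475.7, -350.8]), 'mang': np.float64(-42.8)}
 {'area': 42.0, 'uv': array([381.6, 254.3]), 'rc': array([ 605. , -367.1]), 'size': array([36.8, 48.2]), 'ang': np.float32(-1.7), 'cen': array([ 612.3, -373.4]), 'mang': np.float64(28.1)}
```

View pics/d_sidec.png

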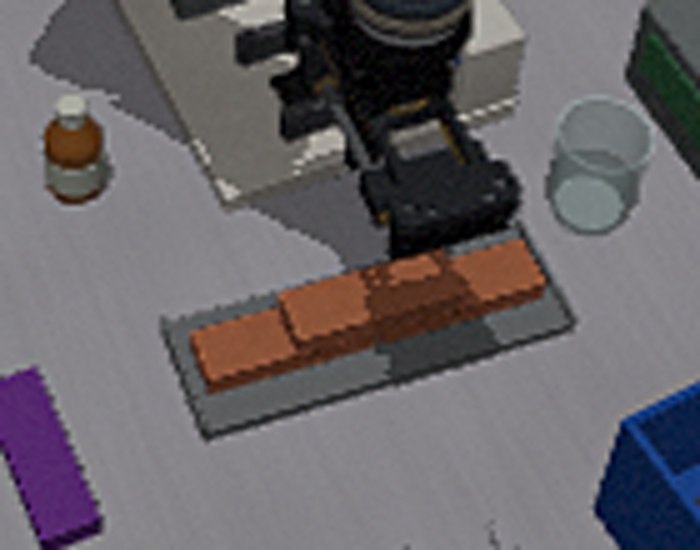

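View pics/d_dial_t.png

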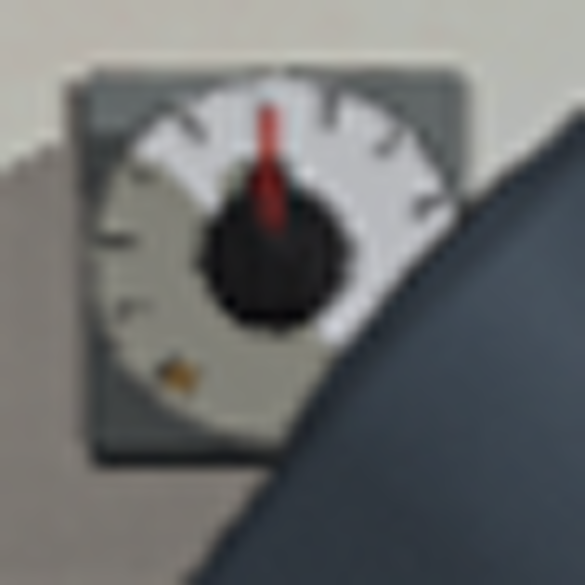

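The tested bar lies squarely over the joint (side 345–362, 255–262) and the lower bars haven't moved. The pointer is at about +4.5°, so the knob is next.

servo_tool:
  steps: [0.065,0.002,-0.06,0,-0.02,0.065,0.004,-0.12,0,-0.04,0.065,0.006,-0.18,0,-0.06,0.065,0.008,-0.24,0,-0.08,0.065,0.01,-0.3,0,-0.1,0.065,0.011,-0.356,0,-0.128,0.065,0.011,-0.356,0,-0.128,0.065,0.011,-0.356,0.02,-0.128]

```text
time: 8.28
position: [0.5443, 0.0045, 0.3073]
tool_rot: [0.999, 0.04, 0.001, 0.0]
ft_force: [-0.0, 0.1, 0.1]
grip_width: 0.0648
```

```bash
python3 - <<'E'
from h import *
goal(.5445,.004,.257,4.5)
cap("e")
s=load("e","side"); t=load("e","top")
crop(s,270,100,400,230,4.5,"e_sidec.png")
for v in (100,125,140): print(v,*segs(t,(0,90,v),(20,255,255),(375,150,410,230),.052),sep="\n ")
E
```

```text
t 8.28 pos [0.5443 0.0045 0.3073] yaw 4.61 tilt [ 1.6e-03 -8.0e-04 -1.0e+00] q [-0.2   0.56  1.73 -0.    0.86  1.29] F [-0.   0.1  0.1] w 0.0648
shift [0.0001 0.0004 0.0503] turn 0.0019
100
 {'area': 683.4, 'uv': array([390.6, 190.7]), 'rc': array([ 510.9, -348.8]), 'size': array([ 47.1, 242.7]), 'ang': np.float32(-2.7), 'cen': array([ 511.1, -348.9]), 'mang': np.float64(-3.0)}
125
 {'area': 162.4, 'uv': array([389.2, 214.3]), 'rc': array([ 422. , -342.4]), 'size': array([38.5, 63. ]), 'ang': np.float32(-2.4), 'cen': array([ 421.3, -342.3]), 'mang': np.float64(-1.1)}
 {'area': 473.1, 'uv': array([391.6, 182. ]), 'rc': array([ 542.4, -353.1]), 'size': array([ 42.6, 179.8]), 'ang': np.float32(-0.2), 'cen': array([ 542.2, -352.4]), 'mang': np.float64(-0.5)}
140
 {'area': 146.0, 'uv': array([389.2, 214.4]), 'rc': array([ 421.6, -342.6]), 'size': array([36.6, 60.3]), 'ang': np.float32(-2.0), 'cen': array([ 420.8, -342.5]), 'mang': np.float64(0.1)}
 {'area': 439.5, 'uv': array([391.6, 181.9]), 'rc': array([ 542.5, -352.9]), 'size': array([ 39.6, 177.2]), 'ang': np.float32(-0.3), 'cen': array([ 542.2, -352.5]), 'mang': np.float64(-0.4)}
```

View pics/e_sidec.png

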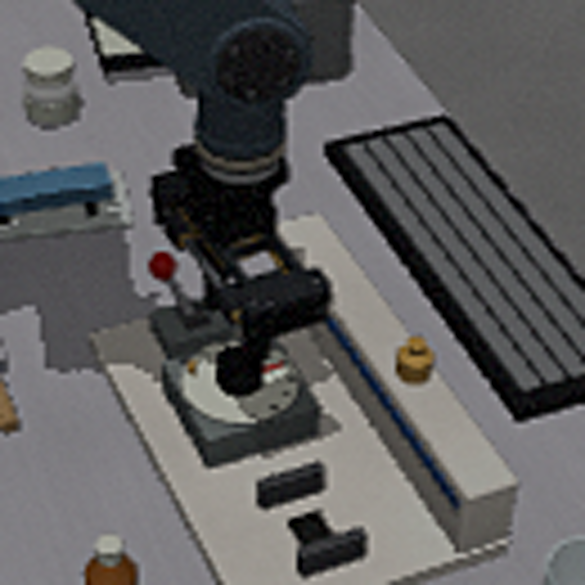

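The gripper is centred over the knob, the ball and weight are clear, and the ribs are empty. I'll descend and grip.

servo_tool:
  steps: [0.065,0,0,0.03,0,0.065,0,0,0.045,0,0.065,0,0,0.05,0,0.065,0,0,0.05,0,0.005,0,0,0.05,0,0.005,0,0,0.05,0,0.005,0,0,0.05,0,0.005,0,0,0.05,0,0.005,0,0,0.05,0,0.005,0,0,0.05,0]
  force: 15

```text
time: 9.62
position: [0.5439, 0.0051, 0.2573]
tool_rot: [0.999, 0.038, -0.0, -0.002]
ft_force: [0.9, 4.1, 2.0]
grip_width: 0.0138
```

servo_tool:
  steps: [0.005,0,-0.001,0,-0.1,0.005,0,-0.001,0,-0.26,0.005,0,-0.001,0,-0.43,0.005,0,-0.001,0,-0.6,0.005,0,-0.001,0,-0.77,0.005,0,-0.001,0,-0.94,0.005,0,-0.001,0,-1.11,0.005,0,-0.001,0,-1.28,0.005,0,-0.001,0,-1.45,0.005,0,-0.001,0,-1.62,0.005,0,-0.001,0,-1.79,0.005,0,-0.001,0,-1.95]

```text
time: 11.12
position: [0.5468, 0.0037, 0.2573]
tool_rot: [0.526, 0.85, 0.001, 0.005]
ft_force: [6.9, -2.5, -7.0]
grip_width: 0.0139
```

```bash
python3 - <<'E'
from h import *
from rig import get_obs
goal(.5445,.005,.257,136.6); print(get_obs()["moment"])
E
```

```text
t 11.12 pos [0.5468 0.0037 0.2573] yaw 116.52 tilt [ 0.0093 -0.0029 -1.    ] q [-0.2   0.64  1.75 -0.    0.74 -0.66] F [ 6.9 -2.5 -7. ] w 0.0139
shift [ 0.0022 -0.0015  0.0003] turn -0.3504
[-0.47979725 -1.19965858 -0.02372794]
```

servo_tool:
  steps: [0.005,0,0.001,0,-0.1,0.005,0,0.001,0,-0.2,0.005,0,0.001,0,-0.26,0.005,0,0.001,0,-0.26]

```text
time: 11.62
position: [0.5476, 0.0042, 0.2573]
tool_rot: [0.413, 0.911, 0.0, 0.005]
ft_force: [6.9, -3.8, -6.1]
grip_width: 0.0138
```

```bash
python3 - <<'E'
from h import *
from rig import get_obs
goal(.5445,.005,.257,136.6); print(get_obs()["moment"])
E
```

```text
t 11.62 pos [0.5476 0.0042 0.2573] yaw 131.17 tilt [ 0.0089 -0.003  -1.    ] q [-0.2   0.64  1.75 -0.    0.74 -0.91] F [ 6.9 -3.8 -6.1] w 0.0138
shift [ 0.0027 -0.0018  0.0003] turn -0.0948
[-0.60181631 -1.10252649  0.02604775]
```

servo_tool:
  steps: [0.005,0,0,0,-0.03,0.005,0,0,0,-0.07,0.005,0,0,0,-0.07]

```text
time: 12.0
position: [0.5477, 0.0043, 0.2573]
tool_rot: [0.381, 0.924, 0.0, 0.005]
ft_force: [7.3, -3.5, -6.6]
grip_width: 0.0139
```

```bash
python3 - <<'E'
from h import *
from rig import get_obs
goal(.5445,.005,.257,136.6); print(get_obs()["moment"],get_obs()["joint_torque"][5])
cap("f")
E
```

```text
t 12.0 pos [0.5477 0.0043 0.2573] yaw 135.17 tilt [ 0.0092 -0.0028 -1.    ] q [-0.2   0.64  1.75 -0.    0.74 -0.98] F [ 7.3 -3.5 -6.6] w 0.0139
shift [ 0.0027 -0.0018  0.0003] turn -0.025
[-0.54104909 -1.11352092 -0.0076697 ] -0.009980615868698806
```

servo_tool:
  steps: [0.005,0,0,0,-0.03,0.005,0,0,0,-0.06,0.005,0,0,0,-0.06]

```text
time: 12.48
position: [0.5477, 0.0044, 0.2574]
tool_rot: [0.354, 0.935, 0.001, 0.005]
ft_force: [6.0, -3.0, -6.4]
grip_width: 0.0141
```

```bash
python3 - <<'E'
from h import *
from rig import get_obs
goal(.5445,.005,.257,136.6); print(get_obs()["moment"],get_obs()["joint_torque"][5])
E
```

```text
t 12.47 pos [0.5477 0.0044 0.2574] yaw 138.48 tilt [ 0.0093 -0.0021 -1.    ] q [-0.2   0.64  1.75 -0.    0.74 -1.04] F [ 6.  -3.  -6.4] w 0.0141
shift [ 0.0028 -0.0016  0.0003] turn 0.0328
[-0.48026206 -1.21895229 -0.39545679] -0.37569332867860794
```

The moment rose to 0.4 N m, well above the 0.04 friction, so the knob is at its stop. I'll release and rise.

servo_tool:
  steps: [0.025,0,0,0,0,0.05,0,0,0,0,0.065,0,0,0,0,0.065,0,0,-0.02,0,0.065,0,0,-0.07,0,0.075,0,0,-0.09,0,0.075,0,0,-0.09,0]

```text
time: 13.35
position: [0.545, 0.0057, 0.3489]
tool_rot: [0.353, 0.935, 0.0, 0.002]
ft_force: [-0.4, 1.0, -0.2]
grip_width: 0.0722
```

```bash
python3 - <<'E'
from h import *
goal(.4805,.3657,.33,173.95)
cap("g")
s=load("g","side")
crop(s,270,120,370,220,6,"g_sidec.png")
E
```

```text
t 13.35 pos [0.545  0.0057 0.3489] yaw 138.6 tilt [ 3.7e-03 -7.0e-04 -1.0e+00] q [-0.19  0.5   1.69  0.    0.95 -1.04] F [-0.4  1.  -0.2] w 0.0722
shift [0.2865 0.2274 0.0184] turn -0.6169
```

View pics/g_sidec.png

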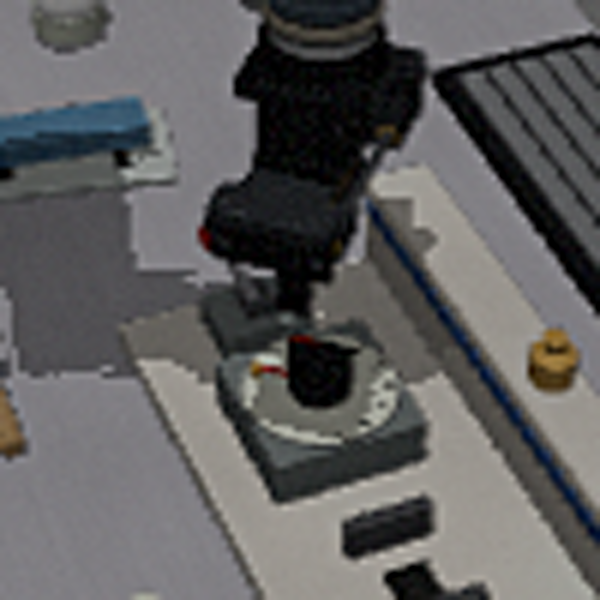

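The red pointer now sits at the brass pin (crop 265,370). Next is the blue bar.

servo_tool:
  steps: [0.08,0.048,0.038,0,-0.1,0.08,0.095,0.076,0,-0.2,0.08,0.143,0.114,0,-0.31,0.08,0.191,0.151,0,-0.41,0.08,0.239,0.189,0,-0.51,0.08,0.2865,0.2275,0.02,-0.617,0.08,0.2865,0.2275,0.05,-0.617,0.08,0.2865,0.2275,0.07,-0.617,0.08,0.2865,0.2275,0.07,-0.617]

```text
time: 14.58
position: [0.4791, 0.3653, 0.2738]
tool_rot: [0.053, 0.999, -0.002, -0.003]
ft_force: [-0.7, 0.6, 0.4]
grip_width: 0.0801
```

```bash
python3 - <<'E'
from h import *
goal(.4805,.3657,.2055,173.95)
cap("i")
s=load("i","side");t=load("i","top")
crop(s,230,80,350,180,6,"i_sidec.png"); crop(t,245,125,415,240,4.6,"i_topc.png")
print("ball top",*segs(t,(0,120,60),(6,255,255),(255,160,280,200),.115,amin=8),*segs(s,(174,120,60),(180,255,255),(295,150,320,170),.115,amin=2),sep="\n ")
E
```

```text
t 14.57 pos [0.4791 0.3653 0.2738] yaw 173.97 tilt [-0.0069 -0.0035 -1.    ] q [ 0.47  0.67  1.6  -0.    0.88 -1.  ] F [-0.7  0.6  0.4] w 0.0801
shift [-0.0018  0.0008  0.0683] turn 0.0003
ball top
 {'area': 36.5, 'uv': array([264.2, 185. ]), 'rc': array([512.2, 114.4]), 'size': array([24.4, 24.8]), 'ang': np.float32(1.8), 'cen': array([511.9, 114.3]), 'mang': np.float64(58.1)}
```

View pics/i_sidec.png

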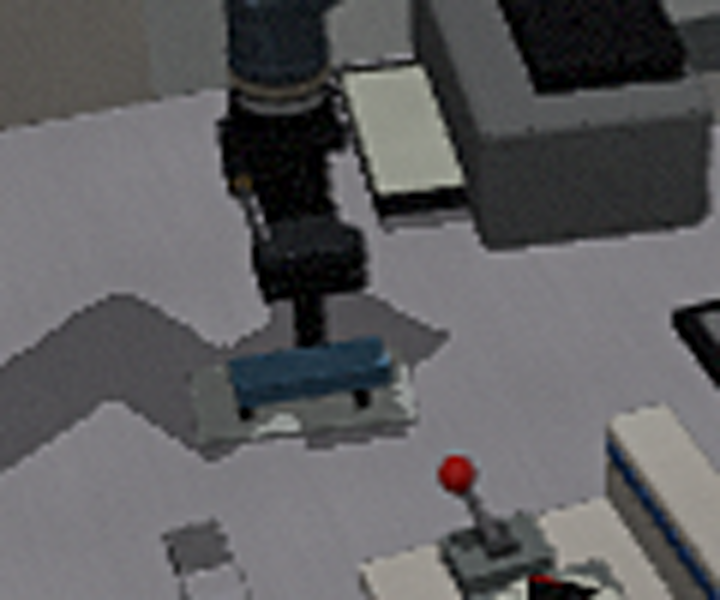

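View pics/i_topc.png

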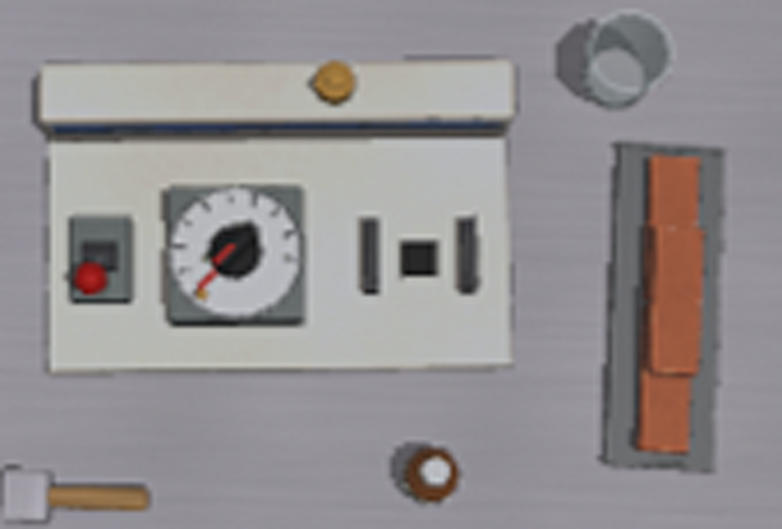

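The pointer is on the pin, the second course is centred over the joint and the lever is unmoved. While lowering to the blue bar I'll measure the seat from the bare ribs.

servo_tool:
  steps: [0.08,0,0,0.02,0,0.08,0,0,0.03,0,0.08,0,0,0.03,0]

```text
time: 15.05
position: [0.4805, 0.3654, 0.247]
tool_rot: [0.053, 0.999, -0.0, -0.0]
ft_force: [-0.1, 1.2, 0.9]
grip_width: 0.0803
```

```bash
python3 - <<'E'
from h import *
goal(.4805,.3657,.2055,173.95)
s=load("i","side");t=load("i","top")
for v in (110,130,):
  print("ribs t",*segs(t,(0,0,0),(180,90,v),(320,168,352,192),.05,amin=15),sep="\n ")
for v in (60,80,110):print("ribs s",*segs(s,(0,0,30),(180,120,v),(320,190,360,230),.05,amin=15),sep="\n ")
print("tested",*segs(t,(0,90,140),(20,255,255),(375,150,410,230),.052),*segs(s,(0,90,130),(20,255,255),(310,225,400,290),.052),sep="\n ")
crop(s,310,185,370,235,12,"i_ribs.png")
crop(t,318,165,358,195,18,"i_ribt.png")
E
```

```text
t 15.05 pos [0.4805 0.3654 0.247 ] yaw 173.91 tilt [-9.e-04 -4.e-04 -1.e+00] q [ 0.47  0.71  1.61  0.    0.83 -1.  ] F [-0.1  1.2  0.9] w 0.0803
shift [-0.      0.0003  0.0415] turn -0.0006
ribs t
 {'area': 59.4, 'uv': array([335.6, 180.8]), 'rc': array([ 543.6, -143.4]), 'size': array([28.8, 30. ]), 'ang': np.float32(-88.9), 'cen': array([ 543.5, -143.4]), 'mang': np.float64(-76.2)}
 {'area': 56.4, 'uv': array([324.8, 180.4]), 'rc': array([ 544.3, -103.3]), 'size': array([13.9, 61.7]), 'ang': np.float32(1.2), 'cen': array([ 544.6, -103.4]), 'mang': np.float64(1.2)}
 {'area': 65.0, 'uv': array([346. , 180.1]), 'rc': array([ 546.5, -183. ]), 'size': array([16.7, 62.4]), 'ang': np.float32(0.3), 'cen': array([ 546.1, -182.4]), 'mang': np.float64(1.3)}
ribs t
 {'area': 66.3, 'uv': array([335.6, 180.7]), 'rc': array([ 543.8, -143.5]), 'size': array([30.2, 31.8]), 'ang': np.float32(-88.9), 'cen': array([ 543.7, -143.5]), 'mang': np.float64(-80.3)}
 {'area': 67.8, 'uv': array([324.8, 180.3]), 'rc': array([ 544.8, -103.2]), 'size': array([16.2, 63.7]), 'ang': np.float32(1.6), 'cen': array([ 
[... 2547 characters left out ...]
 542.5, -353.1]), 'size': array([ 39.3, 177.3]), 'ang': np.float32(-0.5), 'cen': array([ 542.2, -352.5]), 'mang': np.float64(-0.4)}
 {'area': 150.8, 'uv': array([328. , 268.3]), 'rc': array([ 420.5, -357.5]), 'size': array([38. , 58.7]), 'ang': np.float32(-2.6), 'cen': array([ 419.9, -357.5]), 'mang': np.float64(-3.6)}
 {'area': 147.9, 'uv': array([354.4, 259.8]), 'rc': array([ 516.8, -351.8]), 'size': array([ 39.4, 120.1]), 'ang': np.float32(-2.7), 'cen': array([ 501.6, -356.2]), 'mang': np.float64(-9.7)}
 {'area': 62.5, 'uv': array([379.2, 254.2]), 'rc': array([ 600.6, -366.5]), 'size': array([37.7, 57.2]), 'ang': np.float32(-2.7), 'cen': array([ 606.6, -369.5]), 'mang': np.float64(-10.0)}
```

View pics/i_ribs.png

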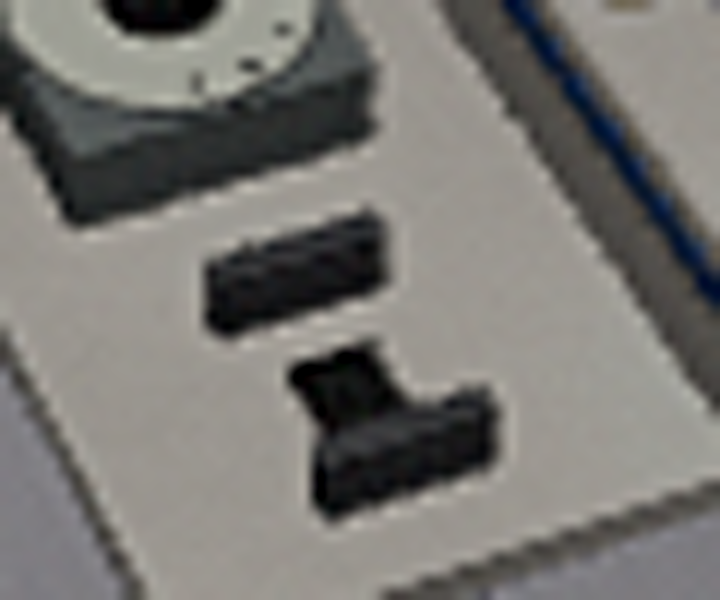

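View pics/i_ribt.png

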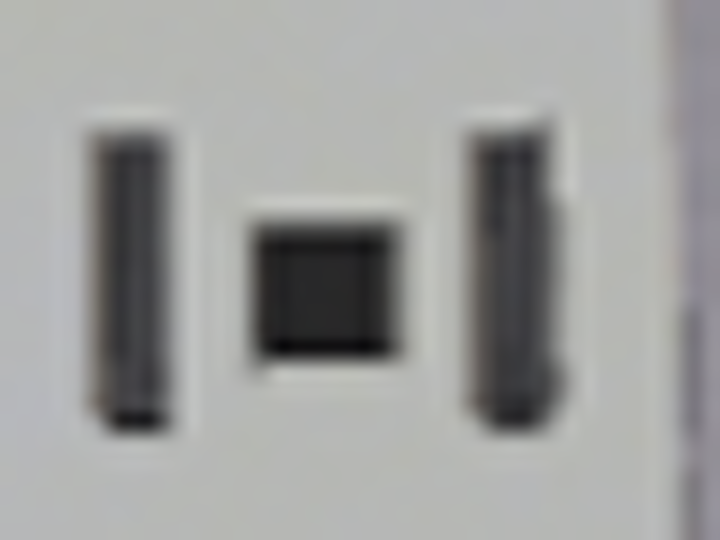

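The ribs put the seat at about (0.5485, -0.1452) and the deck-edge fit gives (0.549, -0.146), so they agree. I'll grip the blue bar.

servo_tool:
  steps: [0.08,0,0,0.025,0,0.08,0,0,0.036,0,0.08,0,0,0.0415,0,0.08,0,0,0.0415,0,0.03,0,0,0.0415,0,0.03,0,0,0.0415,0,0.03,0,0,0.0415,0,0.03,0,0,0.0415,0,0.03,0,0,0.0415,0,0.03,0,0,0.0415,0]
  force: 25

```text
time: 16.3
position: [0.4806, 0.3658, 0.2059]
tool_rot: [0.053, 0.999, 0.0, 0.0]
ft_force: [0.0, 1.0, 1.7]
grip_width: 0.0398
```

servo_tool:
  steps: [0.03,0,0,-0.02,0,0.03,0,0,-0.08,0,0.03,0,0,-0.13,0,0.03,0,0,-0.13,0,0.03,0,0,-0.13,0]

```text
time: 16.92
position: [0.4798, 0.3653, 0.3349]
tool_rot: [0.053, 0.999, -0.001, -0.001]
ft_force: [-0.6, -0.3, -1.6]
grip_width: 0.0397
```

```bash
python3 - <<'E'
from h import *
goal(.5488,-.1454,.29,91.5)
E
```

```text
t 16.93 pos [0.4798 0.3653 0.3349] yaw 173.94 tilt [-0.002  -0.0011 -1.    ] q [ 0.47  0.58  1.55 -0.    1.01 -1.  ] F [-0.6 -0.3 -1.6] w 0.0397
shift [-0.1226 -0.5005  0.0454] turn 1.4388
```

servo_tool:
  steps: [0.03,-0.012,-0.05,0,0.14,0.03,-0.024,-0.1,0,0.29,0.03,-0.036,-0.15,0,0.43,0.03,-0.049,-0.2,0,0.57,0.03,-0.061,-0.25,0,0.72,0.03,-0.073,-0.3,0,0.86,0.03,-0.085,-0.35,0,1.0,0.03,-0.097,-0.4,0,1.15,0.03,-0.11,-0.45,0,1.29,0.03,-0.122,-0.501,0,1.439,0.03,-0.122,-0.501,0.03,1.439,0.03,-0.122,-0.501,0.05,1.439]

```text
time: 18.42
position: [0.5476, -0.1461, 0.2822]
tool_rot: [0.699, 0.716, -0.001, -0.003]
ft_force: [-1.1, 0.9, -1.6]
grip_width: 0.0398
```

servo_tool:
  steps: [0.03,0,0,0.01,0,0.03,0,0,0.01,0]

```text
time: 18.68
position: [0.5483, -0.145, 0.274]
tool_rot: [0.698, 0.716, -0.001, -0.002]
ft_force: [0.3, -0.1, -1.0]
grip_width: 0.0398
```

```bash
python3 - <<'E'
from h import *
goal(.5488,-.1454,.236,91.5)
cap("j")
s=load("j","side")
crop(s,270,150,390,250,6,"j_sidec.png")
E
```

```text
t 18.68 pos [ 0.5483 -0.145   0.274 ] yaw 91.5 tilt [-0.0037  0.0018 -1.    ] q [-0.46  0.63  1.69 -0.    0.82 -0.48] F [ 0.3 -0.1 -1. ] w 0.0398
shift [-0.0004  0.0006  0.038 ] turn 0.0
```

View pics/j_sidec.png

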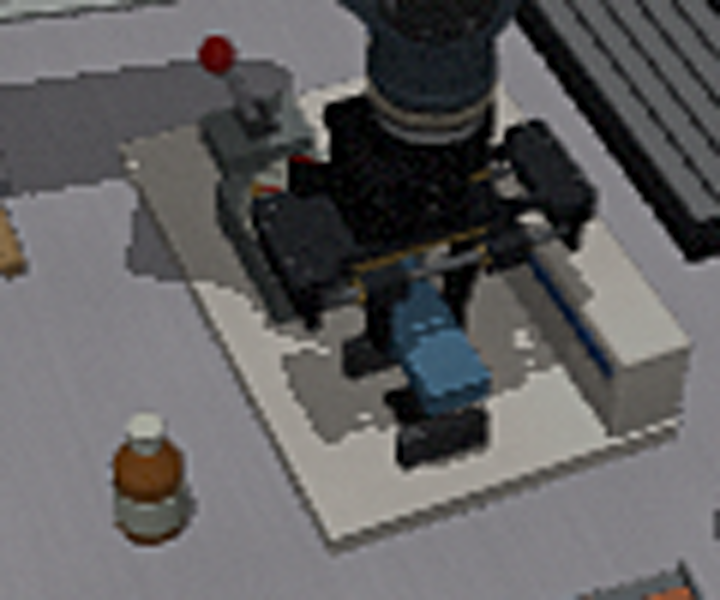

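servo_tool:
  steps: [0.03,0,0.0003,0.02,0,0.03,0,0.0003,0.032,0,0.03,0,0.0003,0.036,0,0.03,0,0.0003,0.0375,0,0.03,0,0.0003,0.0375,0]

```text
time: 19.4
position: [0.5494, -0.1455, 0.2386]
tool_rot: [0.698, 0.716, 0.0, 0.0]
ft_force: [-0.5, -0.6, -1.1]
grip_width: 0.0396
```

servo_tool:
  steps: [0.03,0,0,0.0005,0,0.03,0,0,0.0005,0]

```text
time: 19.65
position: [0.5493, -0.1454, 0.238]
tool_rot: [0.698, 0.716, 0.0, 0.0]
ft_force: [0.4, -0.3, -1.4]
grip_width: 0.0398
```

servo_tool:
  steps: [0.03,0,0,0.001,0,0.03,0,0,0.0015,0,0.03,0,0,0.0015,0]

```text
time: 20.02
position: [0.5492, -0.1454, 0.2362]
tool_rot: [0.698, 0.716, -0.0, -0.0]
ft_force: [0.0, -0.6, -1.4]
grip_width: 0.04
```

servo_tool:
  steps: [0.03,0,0,0.0005,0,0.03,0,0,0.0008,0]

```text
time: 20.27
position: [0.5492, -0.1454, 0.2358]
tool_rot: [0.698, 0.716, 0.0, 0.0]
ft_force: [-1.1, -0.1, 3.9]
grip_width: 0.0395
```

Contact (+3.9 N). I'll release, lift, and then check.

servo_tool:
  steps: [0.044,0,0,0,0,0.05,0,0,0,0,0.06,0,0,0,0,0.07,0,0,0,0,0.075,0,0,-0.02,0,0.075,0,0,-0.06,0,0.075,0,0,-0.11,0,0.03,0,0,-0.11,0,0.0,0,0,-0.11,0]

```text
time: 21.4
position: [0.5488, -0.1452, 0.3452]
tool_rot: [0.698, 0.716, -0.0, -0.0]
ft_force: [0.1, -0.1, -0.8]
grip_width: 0.0621
```

```bash
python3 - <<'E'
from h import *
goal(.45,.114,.34,91.5)
E
```

```text
t 21.4 pos [ 0.5488 -0.1452  0.3452] yaw 91.49 tilt [-6.e-04  3.e-04 -1.e+00] q [-0.46  0.53  1.64  0.    0.98 -0.48] F [ 0.1 -0.1 -0.8] w 0.0621
shift [ 0.2617 -0.092   0.0053] turn -0.0002
```

servo_tool:
  steps: [0.0,0.05,-0.018,0,0,0.0,0.105,-0.037,0,0,0.0,0.157,-0.055,0,0,0.0,0.21,-0.074,0,0,0.0,0.262,-0.092,0,0,0.0,0.262,-0.092,0.03,0,0.0,0.262,-0.092,0.06,0,0.0,0.262,-0.092,0.064,0,0.0,0.262,-0.092,0.064,0]

```text
time: 22.52
position: [0.4503, 0.1139, 0.2809]
tool_rot: [0.698, 0.716, -0.001, -0.001]
ft_force: [0.1, 0.1, 0.0]
grip_width: 0.0003
```

```bash
python3 - <<'E'
from h import *
goal(.55,.115,.282,91.5)
cap("k")
s=load("k","side");t=load("k","top")
crop(s,260,130,380,230,6,"k_sidec.png");crop(t,245,125,415,240,4.6,"k_topc.png")
for v in (80,110): print("blue",*segs(t,(90,80,v),(125,255,255),(310,165,360,195),.07),*segs(s,(90,80,v),(125,255,255),(315,185,362,235),.07),sep="\n ")
E
```

```text
t 22.52 pos [0.4503 0.1139 0.2809] yaw 91.47 tilt [-0.0021 -0.     -1.    ] q [ 0.01  0.53  1.94 -0.    0.67 -0.02] F [0.1 0.1 0. ] w 0.0003
shift [-0.0015  0.0997 -0.0013] turn -0.0005
blue
 {'area': 333.7, 'uv': array([337.5, 179.7]), 'rc': array([ 545. , -149.4]), 'size': array([ 42.9, 116.8]), 'ang': np.float32(-88.6), 'cen': array([ 544.3, -148.9]), 'mang': np.float64(-88.4)}
 {'area': 248.3, 'uv': array([339. , 210.4]), 'rc': array([ 547.2, -150.3]), 'size': array([ 41.5, 122.3]), 'ang': np.float32(-87.9), 'cen': array([ 547.1, -150.6]), 'mang': np.float64(-88.1)}
blue
 {'area': 320.0, 'uv': array([337.5, 179.6]), 'rc': array([ 545.2, -149.4]), 'size': array([ 40.1, 116.7]), 'ang': np.float32(-88.9), 'cen': array([ 544.7, -149.2]), 'mang': np.float64(-88.6)}
 {'area': 212.1, 'uv': array([339.2, 209.6]), 'rc': array([ 548.3, -150.2]), 'size': array([ 38.9, 118.8]), 'ang': np.float32(-88.4), 'cen': array([ 547.7, -151.1]), 'mang': np.float64(-87.9)}
```

View pics/k_sidec.png

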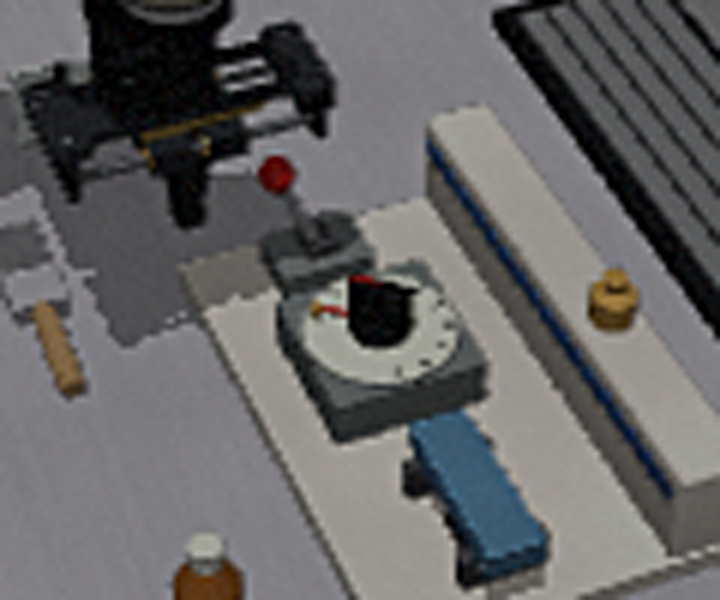

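View pics/k_topc.png

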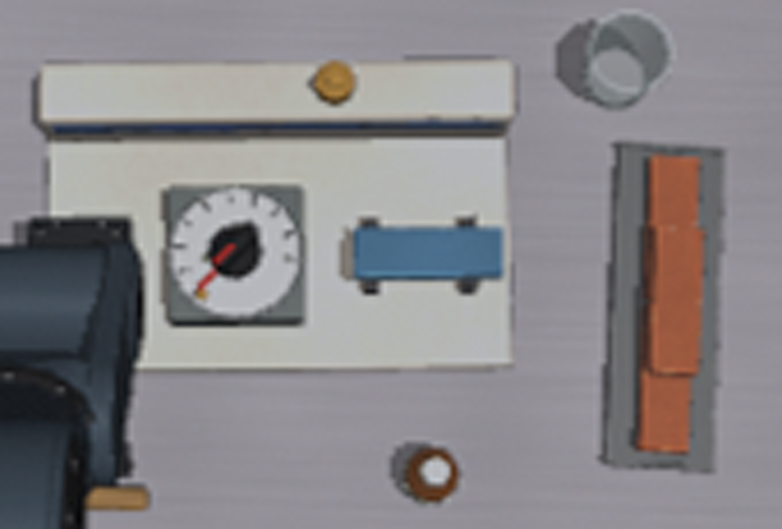

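The bar sits squarely on the ribs, but both views put it about 4 mm towards -y. I'll measure that more carefully before the lever.

```bash
python3 - <<'E'
from h import *
s=load("k","side");t=load("k","top")
c0=np.array([547.5,-149.8]);yaw=np.radians(1.6);R=np.array([[np.cos(yaw),-np.sin(yaw)],[np.sin(yaw),np.cos(yaw)]])
W=lambda x,y,z:np.r_[R@[x,y]+c0,z]/1000
for n,c in(("t",t),("s",s)):
  for nm,a,b in [("left end",(-20,60),(20,60)),("right end",(-20,-60),(20,-60)),("near",(-20,60),(-20,-60)),("far",(20,60),(20,-60))]:
    A,B=proj(c,[W(*a,70),W(*b,70)]); r=line(c,A,B,2.2,.07,15); print(n,nm,A.round(),r,(R.T@(r[0]-c0)).round(1))
# rib inner/outer edges at z=.05 with bare ribs (image i), top view
t0=load("i","top");s0=load("i","side");c0=np.array([549,-145.5])
for n,c in(("t",t0),("s",s0)):
  for nm,a,b in [("L out",(-25,46),(25,46)),("L in",(-25,34),(25,34)),("R in",(-25,-34),(25,-34)),("R out",(-25,-46),(25,-46)),("L far",(30,46),(30,34)),("R far",(30,-34),(30,-46))]:
    A,B=proj(c,[W(*a,50),W(*b,50)]); r=line(c,A,B,1.5,.05,11); print(n,nm,A.round(),r,(R.T@(r[0]-c0)).round(1))
crop(t,318,165,358,195,18,"k_bt.png");crop(s,310,185,370,235,12,"k_bs.png")
E
```

```text
t left end [321. 184.] (array([542.2, -90.3], dtype=float32), np.float32(3.06), 0.54) [-3.6 59.6]
t right end [354. 184.] (array([ 549.4, -210.6], dtype=float32), np.float32(2.9), 0.23) [  0.2 -60.8]
t near [321. 184.] (array([ 522.8, -151.5], dtype=float32), np.float32(91.07), 0.29) [-24.7  -1. ]
t far [321. 174.] (array([ 567.2, -149.7], dtype=float32), np.float32(90.55), 0.58) [19.7 -0.5]
s left end [327. 200.] (array([545.8, -90.7], dtype=float32), np.float32(176.91), 0.75) [-0.  59.1]
s right end [341. 223.] (array([ 548.2, -210.1], dtype=float32), np.float32(178.98), 0.75) [ -1.  -60.3]
s near [327. 200.] (array([ 527.1, -156. ], dtype=float32), np.float32(94.89), 2.36) [-20.6  -5.6]
s far [337. 197.] (array([ 568.6, -148.8], dtype=float32), np.float32(91.53), 1.16) [21.1  0.4]
t L out [324. 186.] (array([547.6, -96.5], dtype=float32), np.float32(1.03), 0.16) [-0. 49.]
t L in [327. 186.] (array([ 546.3, -111.2], dtype=float32), np.float32(0.85), 0.03) [-1.7 34.4]
t R in [345. 186.] (array([ 548.5, -175.2], dtype=float32), np.float32(0.56), 0.19) [ -1.3 -29.7]
t R out [349. 186.
[... 163 characters left out ...]
09) [28.6 40.5]
t R far [345. 171.] (array([ 579.1, -185. ], dtype=float32), np.float32(100.49), 0.09) [ 29.  -40.3]
s L out [327. 206.] (array([546.8, -99.8], dtype=float32), np.float32(0.8), 0.39) [-0.9 45.7]
s L in [329. 208.] (array([ 546.3, -110.5], dtype=float32), np.float32(2.83), 1.12) [-1.7 35.1]
s R in [336. 221.] (array([ 548.4, -179.4], dtype=float32), np.float32(1.3), 0.81) [ -1.5 -33.9]
s R out [338. 223.] (array([ 550.3, -190.8], dtype=float32), np.float32(3.01), 0.54) [  0.  -45.3]
s L far [340. 202.] (array([ 577.7, -104.6], dtype=float32), np.float32(101.94), 0.73) [29.8 40.1]
s R far [350. 216.] (array([ 580.2, -184.1], dtype=float32), np.float32(77.6), 0.21) [ 30.1 -39.5]
```

View pics/k_bt.png

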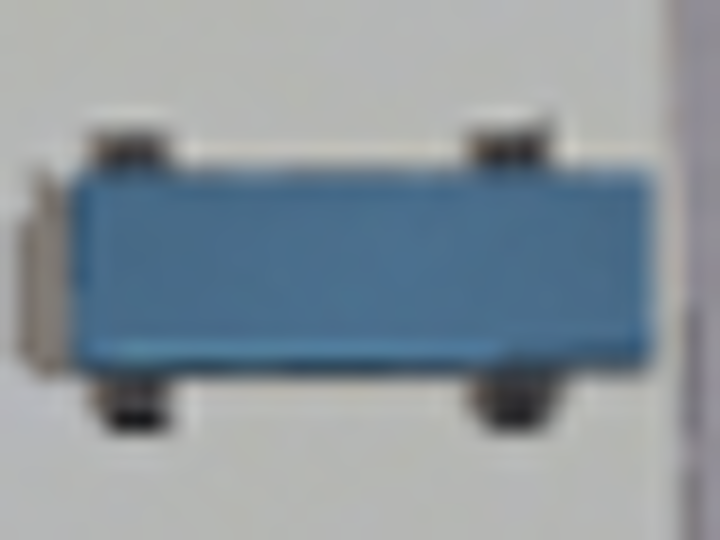

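View pics/k_bs.png

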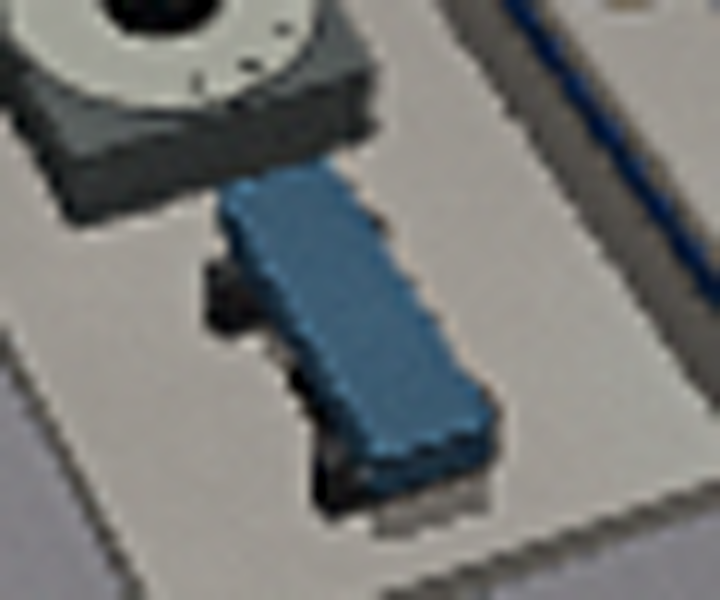

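Both views agree: the bar centre is at y ≈ -150.3 and the seat at y ≈ -145.3, with x and yaw good. The bar must have sat about 5 mm off along its length in the grip. I'll regrip it, lift slightly, shift 5 mm in +y and set it down.

servo_tool:
  steps: [0.0,0,0,-0.03,0,0.03,0,0,-0.064,0,0.07,-0.05,0.018,-0.064,0,0.075,-0.105,0.037,-0.064,0,0.075,-0.157,0.055,-0.064,0,0.075,-0.21,0.074,-0.064,0,0.075,-0.262,0.091,-0.064,0,0.075,-0.262,0.091,-0.05,0,0.075,-0.262,0.091,-0.03,0,0.075,-0.262,0.091,-0.03,0]

```text
time: 23.88
position: [0.5471, -0.1447, 0.3105]
tool_rot: [0.698, 0.716, -0.001, -0.002]
ft_force: [-1.1, 0.6, 0.3]
grip_width: 0.0738
```

```bash
python3 - <<'E'
from h import *
goal(.5482,-.1452,.236,91.5)
E
```

```text
t 23.88 pos [ 0.5471 -0.1447  0.3105] yaw 91.49 tilt [-0.0036  0.0019 -1.    ] q [-0.46  0.58  1.67  0.    0.9  -0.48] F [-1.1  0.6  0.3] w 0.0738
shift [-0.0007  0.0014  0.0745] turn -0.0003
```

servo_tool:
  steps: [0.075,0,0,0.03,0,0.075,0,0,0.06,0,0.075,0,0,0.075,0,0.075,0,0,0.075,0,0.03,0,0,0.075,0,0.03,0,0,0.075,0,0.03,0,0,0.075,0,0.03,0,0,0.075,0,0.03,0,0,0.075,0]
  force: 25

```text
time: 25.0
position: [0.5483, -0.1455, 0.2368]
tool_rot: [0.698, 0.716, 0.0, 0.0]
ft_force: [0.4, 0.9, 1.9]
grip_width: 0.0394
```

servo_tool:
  steps: [0.03,0,0,-0.002,0,0.03,0,0,-0.004,0,0.03,0,0,-0.004,0]

```text
time: 25.38
position: [0.5482, -0.1454, 0.2405]
tool_rot: [0.698, 0.716, -0.0, -0.0]
ft_force: [0.4, -0.3, -2.1]
grip_width: 0.0402
```

servo_tool:
  steps: [0.03,0.0025,0,0,0,0.03,0.005,0,0,0,0.03,0.005,0,0,0,0.03,0.005,0,0.002,0,0.03,0.005,0,0.0032,0,0.03,0.005,0,0.0032,0]

```text
time: 26.12
position: [0.548, -0.1405, 0.2371]
tool_rot: [0.698, 0.716, -0.0, -0.0]
ft_force: [1.4, -0.7, -0.9]
grip_width: 0.0401
```

servo_tool:
  steps: [0.03,0,0,0.0004,0,0.03,0,0,0.0008,0,0.03,0,0,0.0008,0]

```text
time: 26.5
position: [0.548, -0.1405, 0.2368]
tool_rot: [0.698, 0.716, 0.0, 0.0]
ft_force: [-0.3, 1.0, 2.0]
grip_width: 0.0399
```

servo_tool:
  steps: [0.044,0,0,0,0,0.05,0,0,0,0,0.06,0,0,0,0,0.07,0,0,0,0,0.075,0,0,-0.02,0,0.075,0,0,-0.06,0,0.075,0,0,-0.108,0,0.03,0,0,-0.108,0,0.0,0.05,-0.018,-0.108,0]

```text
time: 27.62
position: [0.5302, -0.093, 0.3449]
tool_rot: [0.699, 0.715, 0.001, 0.003]
ft_force: [0.3, 1.4, 0.8]
grip_width: 0.0623
```

servo_tool:
  steps: [0.0,0.055,-0.019,0,0,0.0,0.107,-0.037,0,0,0.0,0.16,-0.056,0,0,0.0,0.207,-0.073,0,0,0.0,0.207,-0.073,0.03,0,0.0,0.207,-0.073,0.06,0,0.0,0.207,-0.073,0.064,0,0.0,0.207,-0.073,0.064,0]

```text
time: 28.62
position: [0.4504, 0.114, 0.2802]
tool_rot: [0.698, 0.716, -0.0, -0.0]
ft_force: [1.0, -0.5, 0.4]
grip_width: 0.0009
```

```bash
python3 - <<'E'
from h import *
goal(.55,.115,.282,91.5)
cap("l")
s=load("l","side");t=load("l","top")
c0=np.array([547.5,-145.3]);yaw=np.radians(1.6);R=np.array([[np.cos(yaw),-np.sin(yaw)],[np.sin(yaw),np.cos(yaw)]])
W=lambda x,y,z:np.r_[R@[x,y]+c0,z]/1000
for n,c in(("t",t),("s",s)):
  for nm,a,b in [("left end",(-20,60),(20,60)),("right end",(-20,-60),(20,-60)),("near",(-20,60),(-20,-60)),("far",(20,60),(20,-60))]:
    A,B=proj(c,[W(*a,70),W(*b,70)]); r=line(c,A,B,2.2,.07,15); print(n,nm,r)
for v in (80,110): print("blue",*segs(t,(90,80,v),(125,255,255),(310,165,360,195),.07),*segs(s,(90,80,v),(125,255,255),(315,185,362,235),.07),sep="\n ")
crop(t,245,125,415,240,4.6,"l_topc.png");crop(s,260,130,380,230,6,"l_sidec.png")
E
```

```text
t 28.62 pos [0.4504 0.114  0.2802] yaw 91.47 tilt [-0.0012  0.     -1.    ] q [ 0.01  0.53  1.94  0.    0.67 -0.02] F [ 1.  -0.5  0.4] w 0.0009
shift [-0.0015  0.0996 -0.0019] turn -0.0005
t left end (array([544.7, -77.7], dtype=float32), np.float32(1.25), 0.29)
t right end (array([ 549.4, -206. ], dtype=float32), np.float32(178.16), 0.09)
t near (array([ 522.8, -146. ], dtype=float32), np.float32(90.76), 0.44)
t far (array([ 566.7, -149.4], dtype=float32), np.float32(88.91), 1.82)
s left end (array([546.2, -85.5], dtype=float32), np.float32(4.13), 0.79)
s right end (array([ 547.3, -204.9], dtype=float32), np.float32(1.55), 0.77)
s near (array([ 526.4, -161. ], dtype=float32), np.float32(93.42), 0.84)
s far (array([ 567.5, -148. ], dtype=float32), np.float32(91.77), 0.9)
blue
 {'area': 331.5, 'uv': array([336.1, 179.9]), 'rc': array([ 543.5, -144.6]), 'size': array([ 41.1, 117.3]), 'ang': np.float32(-88.6), 'cen': array([ 543.2, -144.5]), 'mang': np.float64(-88.6)}
 {'area': 248.1, 'uv': array([338. , 209.3]), 'rc': array([ 546.2, -145.2]), 'size': array([ 42. , 121.6]), 'ang': np.float32(-88.8), 'cen': array([ 546. , -145.4]), 'mang': np.float64(-88.7)}
blue
 {'area': 308.6, 'uv': array([336.2, 179.7]), 'rc': array([ 544.8, -144.6]), 'size': array([ 38.6, 117.2]), 'ang': np.float32(-89.4), 'cen': array([ 544.3, -144.7]), 'mang': np.float64(-88.8)}
 {'area': 215.2, 'uv': array([338.2, 209.2]), 'rc': array([ 546.6, -145.4]), 'size': array([ 38.3, 117.7]), 'ang': np.float32(-88.7), 'cen': array([ 546.7, -145.4]), 'mang': np.float64(-88.7)}
```

View pics/l_topc.png

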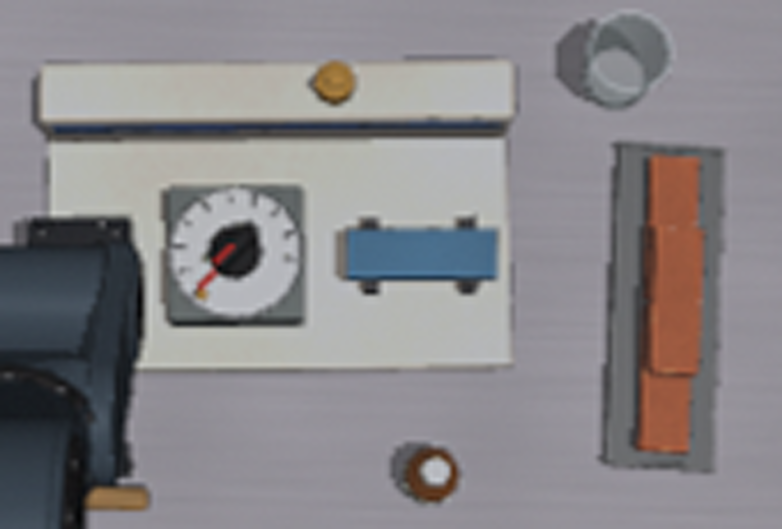

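View pics/l_sidec.png

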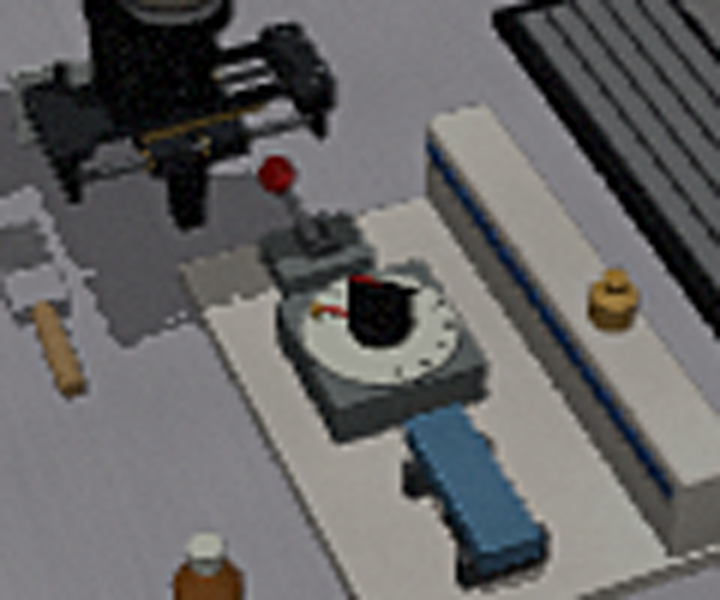

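The blue bar is now centred (y ≈ -145.1 against -145.3). Both bars and the pointer look right, so I'll push the lever.

servo_tool:
  steps: [0.0,0,0.015,0,0,0.0,0,0.027,0,0,0.0,0,0.037,0,0,0.0,0,0.047,0,0,0.0,0,0.057,0,0,0.0,0,0.067,0,0,0.0,0,0.077,0,0,0.0,0,0.085,0,0,0.0,0,0.09,0,0,0.0,0,0.09,0,0]

```text
time: 29.98
position: [0.5408, 0.1164, 0.2803]
tool_rot: [0.698, 0.716, 0.0, 0.0]
ft_force: [-0.2, 0.7, -0.3]
grip_width: 0.0004
```

```bash
python3 - <<'E'
from h import *
goal(.555,.115,.282,91.5)
cap("m")
s=load("m","side")
crop(s,260,110,360,190,7,"m_sidec.png")
E
```

```text
t 29.98 pos [0.5408 0.1164 0.2803] yaw 91.49 tilt [ 7.e-04 -0.e+00 -1.e+00] q [ 0.01  0.61  1.72 -0.    0.81 -0.02] F [-0.2  0.7 -0.3] w 0.0004
shift [-0.0018  0.0141 -0.0016] turn -0.0002
```

View pics/m_sidec.png

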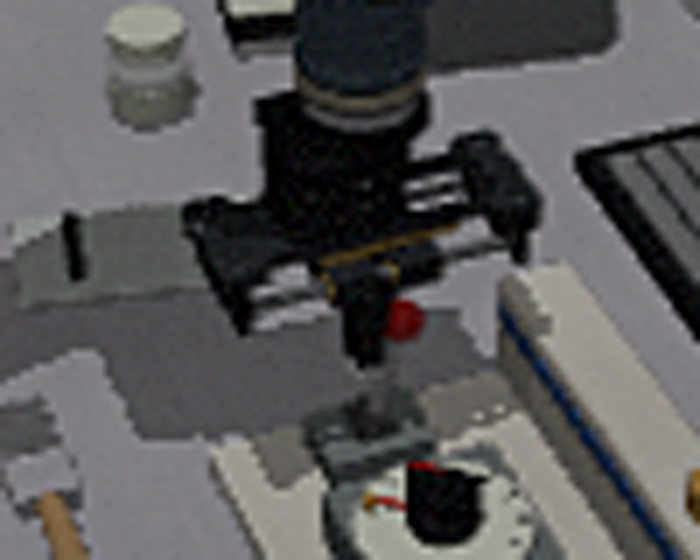

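servo_tool:
  steps: [0.0,0,0.005,0,0,0.0,0,0.009,0,0,0.0,0,0.009,0,0]

```text
time: 30.45
position: [0.5498, 0.1167, 0.2805]
tool_rot: [0.698, 0.716, 0.0, 0.0]
ft_force: [0.6, 0.1, 0.4]
grip_width: 0.0006
```

servo_tool:
  steps: [0.0,0,0.003,0,0,0.0,0,0.003,0,0]

```text
time: 30.7
position: [0.5526, 0.1167, 0.2805]
tool_rot: [0.698, 0.716, 0.0, 0.0]
ft_force: [0.3, 0.0, -0.2]
grip_width: 0.0005
```

servo_tool:
  steps: [0.0,0,0.003,0,0,0.0,0,0.003,0,0]

```text
time: 30.95
position: [0.5556, 0.1168, 0.2804]
tool_rot: [0.698, 0.716, 0.0, 0.0]
ft_force: [-0.2, 0.1, -0.6]
grip_width: 0.0005
```

servo_tool:
  steps: [0.0,0,0.003,0,0,0.0,0,0.003,0,0]

```text
time: 31.2
position: [0.5586, 0.1169, 0.2805]
tool_rot: [0.698, 0.716, 0.0, 0.0]
ft_force: [0.5, -0.5, -0.2]
grip_width: 0.0004
```

```bash
python3 - <<'E'
from h import *
goal(.555,.115,.282,91.5)
cap("n")
s=load("n","side");t=load("n","top")
crop(s,260,110,360,190,7,"n_sidec.png")
print(*segs(s,(174,120,60),(180,255,255),(290,140,345,172),.112,amin=2),*segs(s,(0,120,60),(6,255,255),(290,140,345,172),.112,amin=2),*segs(t,(0,120,60),(6,255,255),(250,150,285,195),.112,amin=2),sep="\n")
E
```

```text
t 31.2 pos [0.5586 0.1169 0.2805] yaw 91.49 tilt [ 4.e-04  0.e+00 -1.e+00] q [ 0.01  0.63  1.68  0.    0.84 -0.02] F [ 0.5 -0.5 -0.2] w 0.0004
shift [-0.0018 -0.0037 -0.0015] turn -0.0002
{'area': 15.0, 'uv': array([321.2, 155.5]), 'rc': array([582.7, 115.7]), 'size': array([17.7, 34.4]), 'ang': np.float32(65.2), 'cen': array([582.6, 117.6]), 'mang': np.float64(67.5)}
```

View pics/n_sidec.png

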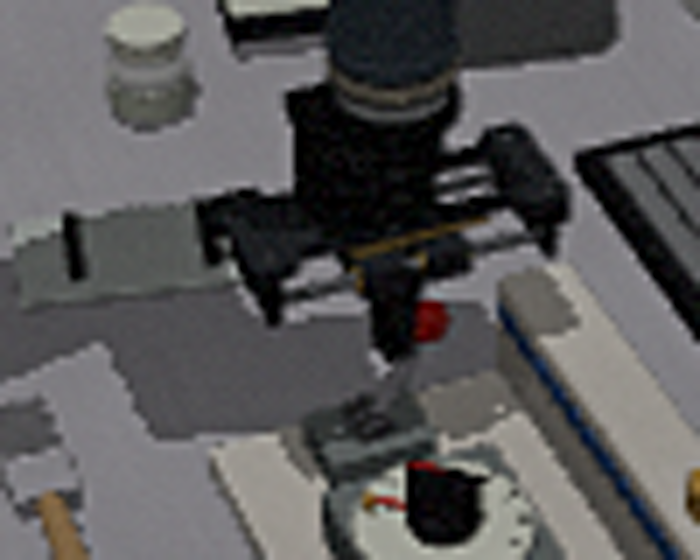

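The lever leans away and the ball (side 321,155) is at x ≈ 0.58, with no stop force yet. I'll keep creeping.

servo_tool:
  steps: [0.0,0,0.002,0,0,0.0,0,0.003,0,0,0.0,0,0.003,0,0]

```text
time: 31.68
position: [0.5608, 0.117, 0.2803]
tool_rot: [0.698, 0.716, -0.001, -0.001]
ft_force: [-3.0, -0.8, 1.5]
grip_width: 0.0003
```

servo_tool:
  steps: [0.0,0,0.002,0,0,0.0,0,0.002,0,0]

```text
time: 31.92
position: [0.5617, 0.1171, 0.2802]
tool_rot: [0.698, 0.716, -0.002, -0.002]
ft_force: [-7.4, -1.0, 4.6]
grip_width: 0.0005
```

The stop force is rising (3 then 7 N). One more millimetre, then I'll retreat.

servo_tool:
  steps: [0.0,0,0.0015,0,0,0.0,0,0.0015,0,0]

```text
time: 32.17
position: [0.5623, 0.1171, 0.2802]
tool_rot: [0.698, 0.716, -0.003, -0.003]
ft_force: [-8.6, -1.0, 5.4]
grip_width: 0.0006
```

servo_tool:
  steps: [0.0,0,-0.01,0,0,0.0,0,-0.04,0,0,0.0,0,-0.09,0,0,0.0,0,-0.09,-0.06,0,0.0,0,-0.09,-0.1,0,0.0,0.05,-0.09,-0.1,0,0.0,0.11,-0.09,-0.1,0,0.0,0.16,-0.09,-0.1,0,0.0,0.16,-0.09,-0.1,0]

```text
time: 33.3
position: [0.4709, 0.2778, 0.381]
tool_rot: [0.696, 0.718, 0.002, 0.001]
ft_force: [0.2, -1.2, 0.1]
grip_width: 0.0006
```

```bash
python3 - <<'E'
from h import *
goal(.555,.115,.282,91.5)
cap("o")
s=load("o","side");t=load("o","top")
crop(s,250,130,400,290,3.7,"o_sidec.png");crop(t,245,125,415,240,4.6,"o_topc.png")
S=segs(s,(174,120,60),(180,255,255),(290,140,345,170),.112,amin=8);T=segs(t,(0,120,60),(6,255,255),(250,150,280,195),.112,amin=8)
print(*S,*T,sep="\n")
if S and T: print(tri(t,T[0]["uv"],s,S[0]["uv"]))
for n in("top","side"):
  a=load("a",n)["pixels"];b=load("o",n)["pixels"]; d=cv2.absdiff(a,b).max(2); cv2.imwrite(f"pics/o_diff_{n}.png",d)
E
```

```text
t 33.3 pos [0.4709 0.2778 0.381 ] yaw 91.77 tilt [ 0.0045  0.0022 -1.    ] q [0.33 0.45 1.66 0.   1.03 0.3 ] F [ 0.2 -1.2  0.1] w 0.0006
shift [-0.1655  0.0786  0.099 ] turn 0.0047
{'area': 30.9, 'uv': array([264.3, 166.9]), 'rc': array([578.2, 115.9]), 'size': array([21.9, 23.7]), 'ang': np.float32(1.8), 'cen': array([578.5, 116.1]), 'mang': np.float64(-18.2)}
```

View pics/o_topc.png

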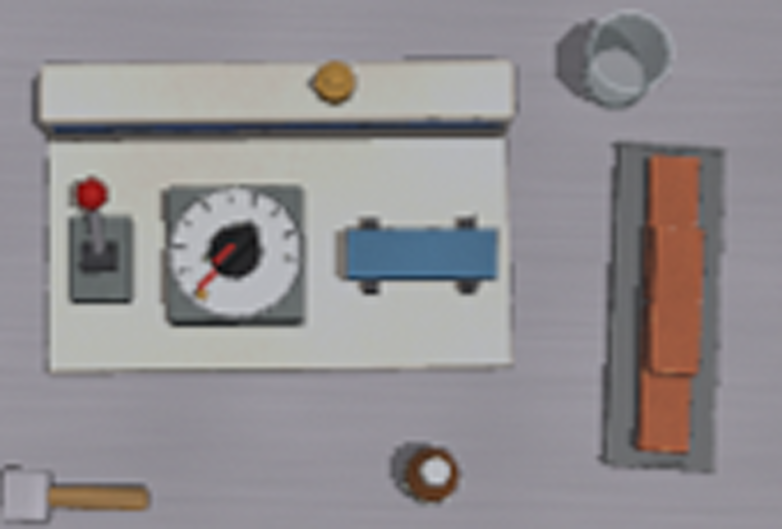

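View pics/o_sidec.png

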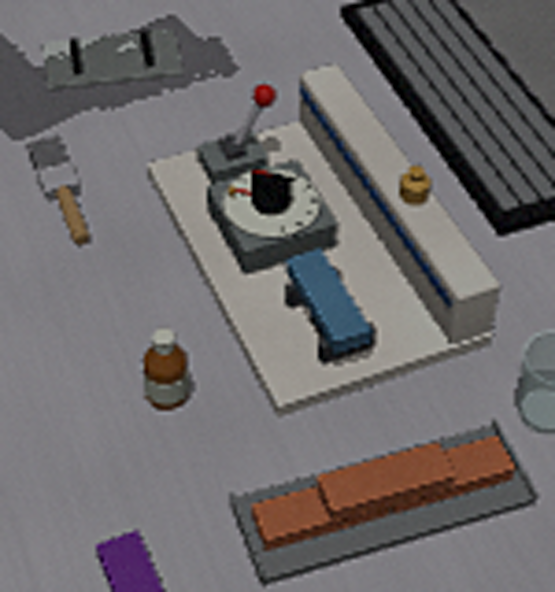

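View pics/o_diff_side.png

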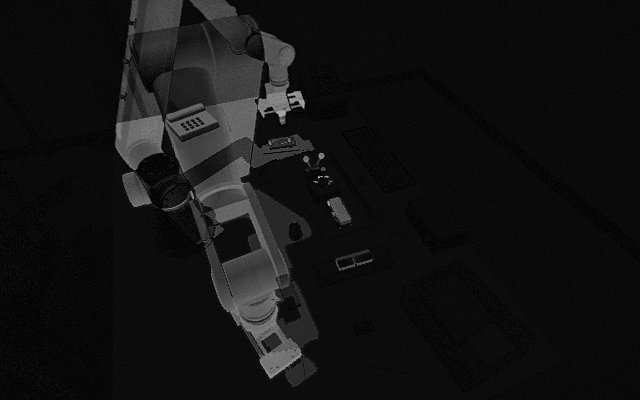

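The final views show the ball on the far side, the pointer on the brass pin, the blue bar central on its ribs and the second course over the joint. The difference image shows only the intended changes. Handing in.

```bash
python3 -c "
from rig import hand_in,get_obs
print(get_obs()['time'],abs(get_obs()['joint_velocities']).max()); print(hand_in())"
```

```text
33.4 0.031957089375579825
the job is handed in; nothing more can be done
None
```

The job is done in the order asked and was handed in at 33.4 s; the rig gives no verdict.

- **Tested bar:** it lies lengthwise over the joint. The side view puts it at (516.8, -351.8) mm, -2.7°, against a target of about (515.6, -350.5) mm, -2.85°. The lower bars look unmoved.
- **Knob:** I turned it anticlockwise until the stop pushed back with about 0.4 N m. The pointer sits on the brass pin in both views.
- **Blue bar:** my first placing was about 5 mm off along its length. I regripped it, lifted it about 4 mm, shifted it 5 mm and set it down again before touching the lever. It now reads y ≈ -145 mm against -145.3 mm and is parallel within about 1°. In x the cameras read 544–547 mm, the gripper 548 mm and the seat about 548.4 mm, so a leftover of 1–3 mm (camera figures run low) was not settled.
- **Lever:** I pushed it until the force at its far stop rose to about 9 N, then backed off. The ball reads x ≈ 578 mm, about 0.97 rad against 1.0 nominal, which is within measuring error. My final two-view fix on the ball failed because the side-view mask missed it, so that figure comes from the top view only.

A before/after difference of the side view shows only the intended changes plus the arm and its shadow. I saw no movement of the other things on the bench.

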